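Bring the reference block up to the probe and zero the gauge

ROBOT

A 7-joint arm with a two-finger parallel gripper is mounted at the origin on a cart in front of the work surface, level with it; the furniture and walls round the work are solid. World frame = base frame: x ahead of the robot, y to its left, z up, the work surface at z = 0. Lengths are in mm, angles in degrees, forces in N, time in s.
With the tool pointing down it reaches from about 375 to 925 mm from the base axis. Payload 3.1 kg.
Tool frame: the origin (TCP) lies at the centre of the arm's flange, where the gripper is bolted on; the fingertips stand 173 mm ahead of it and the grasp point (between the pads) lies 155 mm ahead of it; z points along the fingers, y is the direction in which the jaws open and shut (so a half turn about z gives the same grasp; the last joint's range is limited). The gripper opens to 85 mm and grips with 20 to 120 N. Pads are 22 mm wide; open, the fingers measure 114 mm over their backs; the gripper's body (76 mm by 85 mm) begins 54 mm behind the grasp point. The pads swing forward as they close: fully open they stand 13 mm farther back than shut.
Start: joints at [-79.973, 21.939, 2.515, 91.553, -1.026, 66.532, -2.859], TCP at [175.11, 625.974, 404.669] pointing down, gripper open.
Joint ranges: [-149.38, 149.38], [-23.57, 123.04], [-84.95, 90], [0, 143.3], [-89.99, 269.99], [3.08, 112.72], [-163.45, 163.45]. Speed limits (degrees/s): [159.86, 159.86, 180, 180, 180, 180, 180].

INTERFACE

Orientations are given as a 3x3 rotation matrix whose columns are the frame's x, y, z axes.
In Python, from bench import get_state, read_camera, hand_in, find_in, cut_out, place_of gives the robot as it stands.
- The arm moves only by the tool step_arm, never from a script. Its argument "deltas" is a list of rows, each an object with "grip": the closure in counts, from 0 (fully open) to 255 (shut); "xyz": the shift along the tool's x, y, z in cm, a list of three; "roll": the turn about the tool's z in rad. A call has 1 to 5 rows; each row shifts and turns the commanded pose from where the row before left it, along the tool's axes as they then stand; what a row does not reach is not made up. A row lasts 1/8 s, in which the tool goes at most 62.5 mm and 10.7 degrees, less where a joint would pass 70% of its speed; a pose out of reach is approached as far as the arm can. A call is refused whole if a number of a shift passes 6.25 or a number of a turn 0.188, either way. A call with a gripper value outside its range is refused whole. The fingers move at their own pace and stop on an object; "force" is the grip in N (left out, the last holds). Time passes only in rows, so rows that do not move let the fingers close. It gives the time, the measured TCP pose, the force and the opening at its end, in the units of the state.
- get_state(): the state, without advancing time (a new reading comes with each control period).
- read_camera(name): name is "scene" or "top" or "wrist"; returns a dict with "frame" (384x512x3 uint8, red, green, blue), "fovy" (degrees; the focal length in pixels is half the picture's height over the tangent of half this angle, whatever the lens; pixels are square), "cx", "cy" (the principal point, pixels), "origin" and "attitude" of the camera in the world; the wrist camera has in their place "mount" (4x4, takes a point from camera to tool coordinates, whose origin is the TCP and whose axes are the flange's). Camera axes: x right, y down, z forward; pixel columns grow to the right and rows downward; lengths in mm; the calibration is good to about 2 mm. A picture is of the moment at which its call begins: read the wrist's pose just before it. There is no depth.
- hand_in(): hands the job in, once; it reports no verdict.
Trained networks look in a picture, given as the dict that the camera call returned (one of the last four; its "shot" number tells which), for a name from the list of things; names that differ only in an ending like _2 or _b are one class to them, and where a whole thing is asked for, a point or a joint stands for the part that bears it (a point fixed in the world has none). Each returns a list of dicts, best first, with "confidence" (0 to 1); they miss things now and then, are a little off and sometimes report something else, mostly with a low value. They report only what shows in the picture. A call takes as long as a camera call. They do not tell look-alikes from the thing itself.
- find_in(query, picture): "uv" ([column, row] in pixels, amid what is visible of it).
- cut_out(query, picture): "region" (384x512 bool, what is visible of it) and "uv" ([column, row] in pixels, amid what is visible of it).
- place_of(query, picture): "uv" ([column, row] in pixels: a listed point, or the origin of a listed thing).
The state is a dict: "clock": time; "joints": joint angles; "dq": joint speeds; "joint_efforts": joint torques, N m; "tool_pos": TCP position; "eef_rot": TCP orientation; "ft_force": force on the tool from outside, world axes, zero at the start; "moment": the same for the moment, N m; "width": finger opening in mm.
Only numpy, scipy, OpenCV 4.12 (cv2) and the standard library are available. Lean on these libraries where they do the work, as an engineer would, in place of code of your own. Each camera call takes 0.05 s, during which the arm holds its last target.

TASK

Set up the bench gauge: turn the knob of its lift table clockwise until the steel block touches the probe above it and lifts the probe's spindle about 2 mm, and leave it there. Then take the stylus out of the wooden bur block and use it to press the small recessed zero button on the gauge's console all the way down, without pressing the raised on/off key beside it. Finally stand the stylus back in its hole in the bur block, and leave the other things on the bench alone.

Things in the scene. Friction and masses are not known exactly. Their poses are not given: they have to be found in the camera images.
- gauge: Heavy fixed bench gauge; grey base 180 x 245 mm, top face 32 mm up. Origin: on the bench, straight under the probe. x to its back (column 64 mm behind, 189 mm tall), y to its left (lift tower), z up. Right: black console, flat key deck 44 mm up in front, sloping display up to 87 mm high from x = -15 mm back. Probe arm 128 to 158 mm up; probe's top cap up to 185 mm up.
- knob_grip (a point): Centre of the lift knob, half-way up: upright knurled steel knob, 30 mm diameter, 30 mm tall, top 168 mm above the bench, on the lift tower (5 mm in front of the gauge's origin, 88 mm left). The bridge under it (78 mm front to back, 26 mm wide) ends 124 mm above the bench. The probe arm is 73 mm to its right.
- lift_knob (a joint): Turn of the lift knob in rad, 0 at the start, grows clockwise seen from above. Each rad clockwise raises the lift table by 3.18 mm (one turn 20 mm). Friction about 0.06 N m; it stays where it is left.
- spindle (a joint): How far the probe's sprung steel spindle has been pushed up, in m: 0 hanging free, 0.010 at most. It takes 1 to 1.5 N. Its black cap on top of the probe rises with it. A good setting is about 0.002.
- spindle_tip (a point): Lowest point of the spindle, a 6 mm ball, above the middle of the lift table. At the start it hangs 2.5 to 5.5 mm above the block (the height at which the arm is clamped differs).
- ref_block_top (a point): Centre of the top face of the plain steel block, 48 x 62 mm, 38 mm high, which lies loose on the square lift table (table 76 x 78 mm) under the spindle. At the start its top is 98 mm above the bench; it rises with the table.
- gauge_well (a point): Centre of the mouth of the round well, 9.5 mm diameter, in the flat key deck 44 mm above the bench: 56 mm in front of the gauge's origin, 68 mm to its right. The zero button's top, 8 mm diameter, lies 5 mm down in it. Too narrow for a finger. It is the hole nearer to the lift table.
- zero_button (a joint): How far the zero button is pressed down, in m: 0 released, 0.003 fully down (against a stop). It springs back; 1 N starts it, 2.5 N brings it fully down.
- gauge_key (a point): Top of the raised round on/off key, 15 mm diameter, standing 3.5 mm proud of the key deck, 36 mm to the right of the well. Not to be pressed.
- power_key (a joint): How far the on/off key is pressed down, in m; 0 released, 0.0025 fully down.
- stylus_grip (a point): Grip point on the upright stylus, 72 mm above its tip, on its axis: round dark steel handle, 14 mm diameter, 48 to 94 mm above the tip. Below it a collar, 18 mm diameter, its underside 44 mm above the tip, by which it hangs in its hole; then a shank of 6.4 mm diameter whose last 12 mm are 4 mm thick. 50 g. z along it, upwards.
- stylus_tip (a point): The stylus' lower end, on its axis.
- stylus_hole (a point): Centre of the mouth of the stylus' hole: 11 mm diameter, chamfered, through the fixed wooden bur block (46 x 92 mm, top 50 mm above the bench), 26 mm to the left (+y) and 4 mm in front (-x) of its middle. Thin burs, up to 20 mm tall, stand from 30 mm away towards -y of this frame. When the stylus hangs in it, its tip is 44 mm below this point.
- wax_center (a point): Yellow-brown round cake of wax, 45 mm diameter, 17 mm high; bystander. Point at its middle.
- dap_center (a point): Brass cube with hollows, 50 mm; bystander. Point at its middle.
- loupe_center (a point): Folding loupe, 29 x 61 x 13 mm; bystander. Point at its middle.
Not all that is in view belongs to the job. Of the things that look like the part that bears stylus_grip, the smaller one is meant.

How it is judged:
By the outcome, as a careful person would: the job done as asked, in the order asked, and still so for the second after the job is handed in, with the robot touching nothing.
It also fails if it takes over 59 s, if anything falls off the work surface, if the arm or the gripper's body presses on something with over 40 N, if the wrist force passes 120 N, or if a joint passes its speed limit or range.

## Working session

There is one attempt and no reset: what is moved stays moved. The work goes in short steps, Python scripts to look and compute and a tool call to move; the robot and the scene stay as the last step left them, time stands still between calls to the robot, and variables do not carry over. Pictures are saved under pics/ and viewed, and the job is handed in when it is done.

Besides the shell and the picture viewer there is one more tool, called as name(argument=value, ...), one argument or row to a line, values as JSON. step_arm: Moves the arm, as the interface text tells. Its arguments: {"type":"object","properties":{"deltas":{"type":"array","items":{"type":"object","properties":{"grip":{"type":"number"},"xyz":{"type":"array","items":{"type":"number"}},"roll":{"type":"number"}}}},"force":{"type":"number"}},"required":["deltas"]}

```bash
ls; mkdir -p pics; cat > h.py <<'E'
import numpy as np, cv2
from bench import get_state, read_camera, hand_in, find_in, cut_out, place_of
def cam(p,st=None):
    f=p["frame"].shape[0]/2/np.tan(np.radians(p["fovy"])/2)
    if "origin" in p: return f,np.array(p["attitude"]),np.array(p["origin"])
    M=np.array(p["mount"]);R=np.array(st["eef_rot"]);t=np.array(st["tool_pos"])
    return f,R@M[:3,:3],R@M[:3,3]+t
def ray(p,uv,st=None):
    f,R,o=cam(p,st); d=R@np.array([(uv[0]-p["cx"])/f,(uv[1]-p["cy"])/f,1.]); return o,d/np.linalg.norm(d)
def atz(p,uv,z,st=None):
    o,d=ray(p,uv,st); return o+d*(z-o[2])/d[2]
def proj(p,X,st=None):
    f,R,o=cam(p,st); c=R.T@(np.array(X)-o); return [p["cx"]+f*c[0]/c[2],p["cy"]+f*c[1]/c[2]]
def save(p,n,crop=None,s=1):
    im=p["frame"][:,:,::-1]
    if crop: im=im[crop[1]:crop[3],crop[0]:crop[2]]
    im=cv2.resize(im,None,fx=s,fy=s,interpolation=cv2.INTER_CUBIC); cv2.imwrite("pics/"+n,im)
E
python3 - <<'E'
from h import *
np.set_printoptions(precision=2,suppress=True)
s=get_state();print(s)
for n in["scene","top","wrist"]:
    p=read_camera(n); save(p,n+"0.png",s=1.5); print(n,p["fovy"],p["cx"],p["cy"],p.get("origin"),p.get("attitude"),p.get("mount"))
    for q in["gauge","knob_grip","spindle_tip","ref_block_top","gauge_well","gauge_key","stylus_grip","stylus_tip","stylus_hole","wax_center","dap_center","loupe_center"]:
        print(q,[(np.round(d["uv"],1).tolist(),round(d["confidence"],2)) for d in place_of(q,p)][:3])
E
```

```text
pics
{'clock': 0.0, 'joints': array([-79.97,  21.99,   2.51,  91.65,  -1.03,  66.53,  -2.86]), 'dq': array([ 0.04,  0.02,  0.06, -0.08, -0.02,  0.13, -0.04]), 'joint_efforts': array([  0.  , -43.35,   1.02, -24.95,   0.01,   0.01,   0.  ]), 'tool_pos': array([174.99, 625.49, 403.27]), 'eef_rot': array([[-0.96,  0.27, -0.  ],
       [ 0.27,  0.96, -0.  ],
       [-0.  , -0.  , -1.  ]]), 'ft_force': array([ 0.13,  1.1 , -0.86]), 'moment': array([0.02, 0.  , 0.04]), 'width': 85.46894371508365}
scene 52.778479348518765 257.29060438501983 189.8555026529641 [ -14.29 -687.94  740.52] [[ 0.68 -0.46  0.56]
 [-0.73 -0.42  0.54]
 [-0.01 -0.78 -0.62]] None
gauge [([238.4, 199.3], 0.77), ([320.0, 276.4], 0.55)]
knob_grip [([321.6, 277.9], 0.67), ([213.3, 143.8], 0.58)]
spindle_tip []
ref_block_top [([241.4, 170.9], 0.72)]
gauge_well [([244.1, 207.0], 0.63)]
gauge_key [([252.3, 210.1], 0.73)]
stylus_grip [([320.7, 279.4], 0.67), ([323.7, 256.4], 0.52)]
stylus_tip [([319.8, 310.9], 0.77), ([319.2, 276.3], 0.69)]
stylus_hole [([326.5, 264.4], 0.98), ([161.0, 220.4], 0.45)]
wax_center [([165.6, 218.6
[... 463 characters left out ...]

gauge_key [([245.9, 185.5], 0.76), ([162.6, 159.2], 0.47)]
stylus_grip [([374.3, 226.8], 0.71), ([348.2, 190.1], 0.37), ([202.0, 158.7], 0.23)]
stylus_tip [([358.7, 227.1], 0.62), ([172.1, 251.6], 0.2)]
stylus_hole [([345.8, 191.0], 0.74)]
wax_center [([170.6, 254.9], 0.77)]
dap_center [([323.6, 145.8], 0.89)]
loupe_center [([327.6, 250.6], 0.56)]
wrist 58.75219827259047 256.36885453828313 188.48076876554234 None None [[-0.   -0.95 -0.32 81.99]
 [ 1.   -0.   -0.    0.11]
 [ 0.   -0.32  0.95 32.61]
 [ 0.    0.    0.    1.  ]]
gauge []
knob_grip []
spindle_tip []
ref_block_top []
gauge_well []
gauge_key []
stylus_grip []
stylus_tip []
stylus_hole []
wax_center []
dap_center []
loupe_center []
```

View pics/scene0.png

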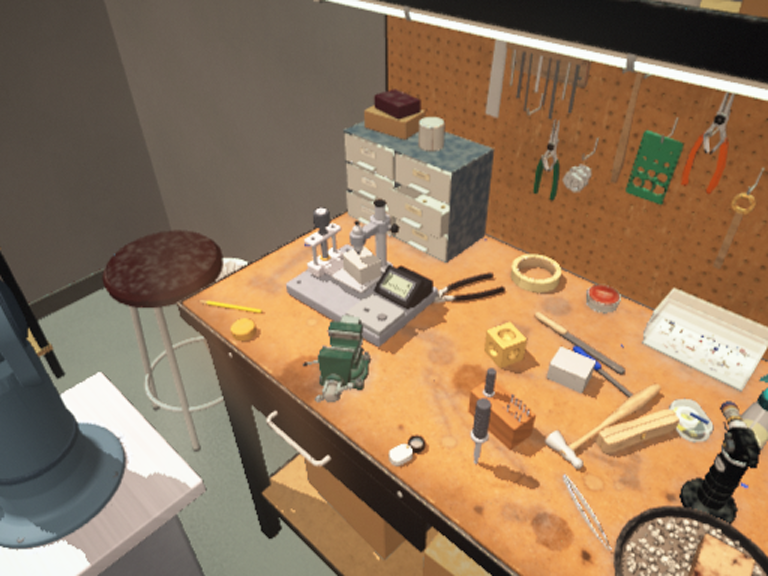

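View pics/top0.png

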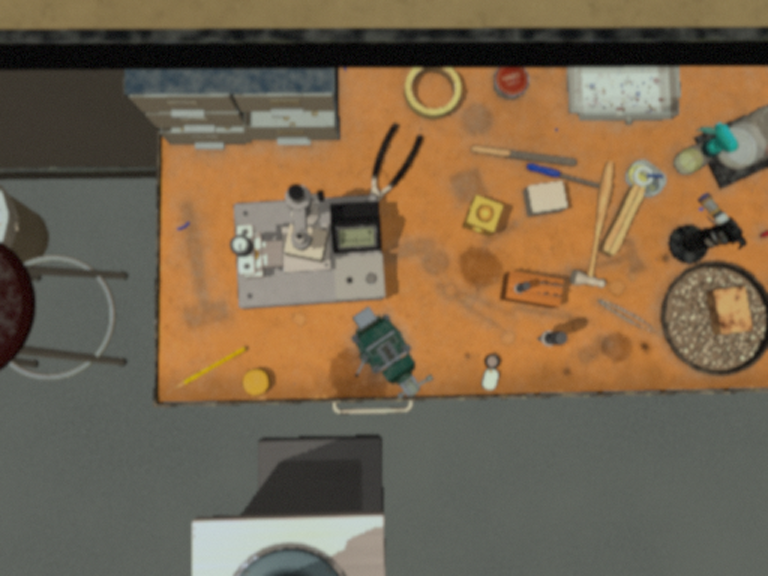

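```bash
python3 - <<'E'
from h import *
np.set_printoptions(precision=1,suppress=True)
p=read_camera("top"); save(p,"top1.png",(145,110,275,215),6); save(p,"top1b.png",(310,160,410,240),7)
q=read_camera("scene"); save(q,"sc1.png",(185,125,305,235),6);save(q,"sc1b.png",(290,235,370,320),7)
for n,uv,z in [("well",[231.6,185.9],44),("key",[245.9,185.5],47.5),("knobtop?",[161.3,163],168),("block",[203,159.6],98),("gauge",[206.4,167.8],0),("hole",[345.8,191],50),("wax",[170.6,254.9],8),("dap",[323.6,145.8],25),("loupe",[327.6,250.6],6)]: print(n,atz(p,uv,z))
for n,uv,z in [("well",[244.1,207],44),("key",[252.3,210.1],47.5),("knobgrip",[213.3,143.8],153),("block",[241.4,170.9],98),("hole",[326.5,264.4],50),("sgrip",[323.7,256.4],78)]: print(n,atz(q,uv,z))
E
```

```text
well [ 540.  -106.4   44. ]
key [ 540.1 -142.1   47.5]
knobtop? [581.   45.2 168. ]
block [598.6 -40.6  98. ]
gauge [592.8 -40.8   0. ]
hole [ 521.9 -391.7   50. ]
wax [371.   50.7   8. ]
dap [ 642.  -344.6   25. ]
loupe [ 372.9 -349.1    6. ]
well [ 536.5 -111.4   44. ]
key [ 539.5 -139.6   47.5]
knobgrip [586.8  56.4 153. ]
block [599.3 -41.6  98. ]
hole [ 516.2 -397.    50. ]
sgrip [ 509.6 -390.7   78. ]
```

View pics/top1.png

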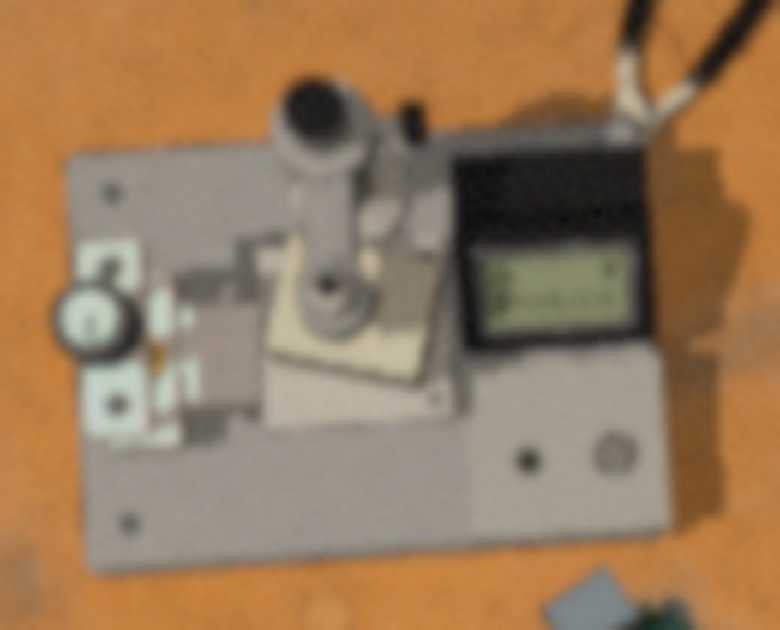

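View pics/sc1.png

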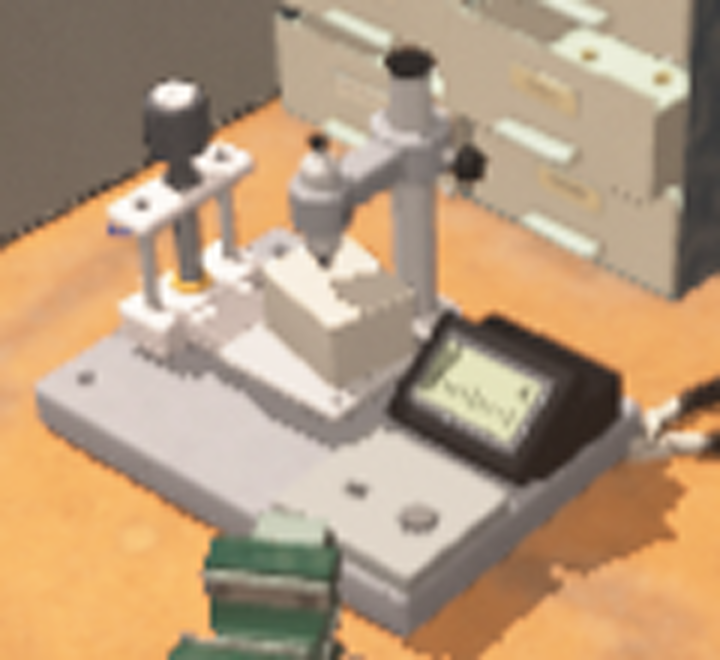

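View pics/sc1b.png

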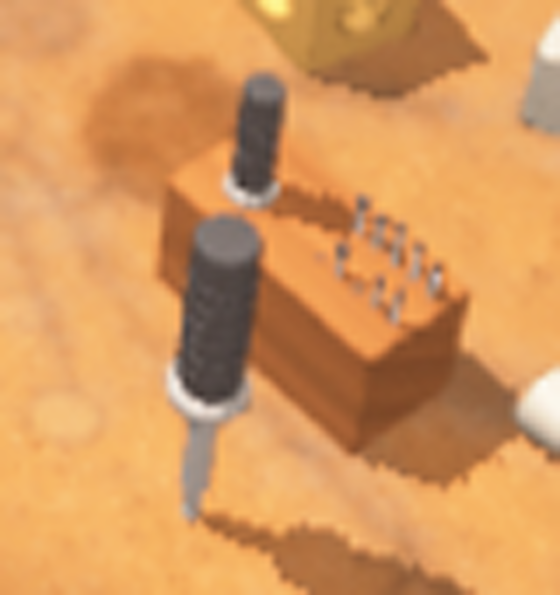

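View pics/top1b.png

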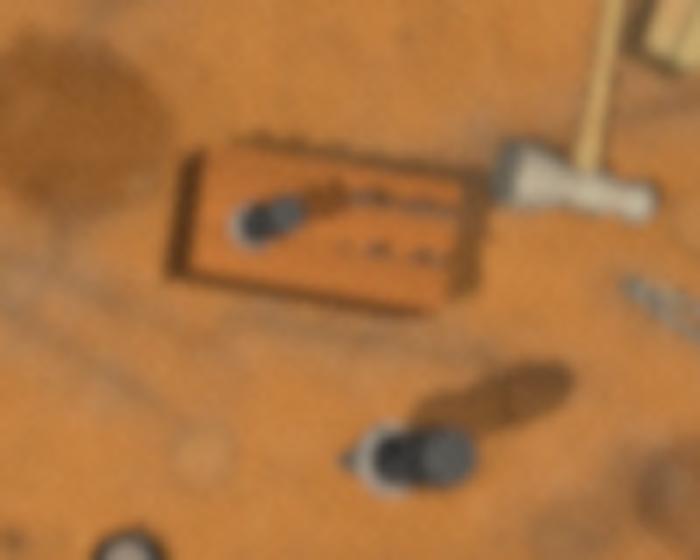

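```bash
python3 - <<'E'
from h import *
np.set_printoptions(precision=1,suppress=True)
p=read_camera("top");q=read_camera("scene")
c=lambda x,y,s=6,o=(145,110):[(x+.5)/s+o[0]-.5,(y+.5)/s+o[1]-.5]
for n,xy,z in [("FL",(92,572),32),("BL",(67,158),32),("FR",(668,534),40),("knobtop",(92,320),168),("well",(528,461),44),("key",(615,453),47)]: print(n,atz(p,c(*xy),z))
cs=lambda x,y:c(x,y,6,(185,125))
for n,xy,z in [("well",(356,489),44),("key",(418,517),47.5),("knobtop",(177,97),168)]: print(n,atz(q,cs(*xy),z))
d=lambda x,y:c(x,y,7,(310,160))
for n,xy,z in [("collar",(250,228),53),("top",(287,208),100),("blkBL",(208,148),50),("blkBR",(488,180),50),("blkFR",(448,308),50),("blkFL",(185,275),50),("bigtop",(448,455),150)]: print(n,atz(p,d(*xy),z))
e=lambda x,y:c(x,y,7,(290,235))
for n,xy,z in [("collar",(252,188),53),("top",(265,90),100)]: print(n,atz(q,e(*xy),z))
E
```

```text
FL [496.5  73.2  32. ]
BL [671.8  83.9  32. ]
FR [ 507.5 -166.6   40. ]
knobtop [581.3  48.3 168. ]
well [ 538.7 -108.9   44. ]
key [ 541.1 -145.1   47. ]
well [ 538.9 -108.4   44. ]
key [ 541.2 -145.3   47.5]
knobtop [583.8  47.9 168. ]
collar [ 518.8 -389.5   53. ]
top [ 521.6 -391.2  100. ]
blkBL [ 548.  -376.2   50. ]
blkBR [ 534.8 -477.    50. ]
blkFR [ 489.1 -460.4   50. ]
blkFL [ 502.6 -366.2   50. ]
bigtop [ 436.3 -427.7  150. ]
collar [ 519.8 -391.6   53. ]
top [ 519.4 -391.4  100. ]
```

```bash
cat >> h.py <<'E'
def go(T,yaw=None):
    "print tool-axis deltas (cm) and roll to reach TCP T with tool-x at world angle yaw(deg); deltas given in tool axes AFTER roll"
    s=get_state();R=np.array(s["eef_rot"]);y0=np.degrees(np.arctan2(R[1,0],R[0,0]))
    if yaw is None: yaw=y0
    roll=-np.radians((yaw-y0+180)%360-180); a=np.radians(yaw)
    x=np.array([np.cos(a),np.sin(a),0]);z=np.array([0,0,-1.]);y=np.cross(z,x)
    d=np.array(T)-s["tool_pos"]
    print("clk %.2f pos %s yaw0 %.2f w %.1f F %s"%(s["clock"],np.round(s["tool_pos"],1),y0,s["width"],np.round(s["ft_force"],1)),"tilt",np.round(R[:2,2],3))
    print("roll %.3f after-roll xyz cm"%roll,np.round([d@x/10,d@y/10,d@z/10],3),"before-roll xyz",np.round(R.T@d/10,3),"len",round(np.linalg.norm(d)),"joints",np.round(s["joints"],1))
E
python3 - <<'E'
from h import *
go([587.4,-108.8,403],183.2)
E
```

```text
clk 2.15 pos [175.1 626.  404.7] yaw0 164.37 w 85.2 F [ 0.3  0.4 -0.4] tilt [0. 0.]
roll -0.329 after-roll xyz cm [-37.063 -75.663   0.167] before-roll xyz [-59.5   -59.652   0.166] len 843 joints [-80.   21.9   2.5  91.6  -1.   66.5  -2.9]
```

step_arm(
  deltas=[
    {"grip": 150,"roll": -0.165},
    {"grip": 150,"roll": -0.164},
    {"grip": 255,"xyz": [-2.47,-5.04,0]},
    {"grip": 255,"xyz": [-2.47,-5.04,0]},
    {"grip": 255,"xyz": [-2.47,-5.04,0]},
  ],
  force=30,
)

```text
$.deltas[0]: bad value
```

step_arm(
  deltas=[
    {"grip": 255,"xyz": [-2.47,-5.04,0]},
    {"grip": 255,"xyz": [-2.47,-5.04,0]},
    {"grip": 255,"xyz": [-2.47,-5.04,0]},
    {"grip": 255,"xyz": [-2.47,-5.04,0]},
    {"grip": 255,"xyz": [-2.47,-5.04,0]},
  ],
)

```text
$.deltas[0]: bad value
```

step_arm(
  deltas=[
    {"grip": 255,"xyz": [-2.47,-5.04,0]},
    {"grip": 255,"xyz": [-2.47,-5.04,0]},
    {"grip": 255,"xyz": [-2.47,-5.04,0]},
    {"grip": 255,"xyz": [-2.47,-5.04,0]},
  ],
)

```text
$.deltas[0]: bad value
```

```bash
python3 - <<'E'
from h import *
go([587.4,-108.8,325],183.2)
E
```

```text
clk 2.15 pos [175.1 626.  404.7] yaw0 164.37 w 85.2 F [ 0.3  0.4 -0.4] tilt [0. 0.]
roll -0.329 after-roll xyz cm [-37.063 -75.663   7.967] before-roll xyz [-59.5   -59.652   7.966] len 846 joints [-80.   21.9   2.5  91.6  -1.   66.5  -2.9]
```

Perhaps every key is needed in a row.

step_arm(
  deltas=[
    {"grip": 150,"xyz": [0,0,0],"roll": -0.165},
    {"grip": 150,"xyz": [0,0,0],"roll": -0.164},
    {"grip": 255,"xyz": [-2.47,-5.04,0],"roll": 0},
    {"grip": 255,"xyz": [-2.47,-5.04,0],"roll": 0},
    {"grip": 255,"xyz": [-2.47,-5.04,0],"roll": 0},
  ],
  force=30,
)

```text
clock: 2.78
tool_pos: [258.5, 477.7, 404.8]
eef_rot: [[-0.998, -0.056, 0.0], [-0.056, 0.998, 0.0], [-0.0, 0.0, -1.0]]
ft_force: [1.4, 0.6, 0.7]
width: -0.2
```

step_arm(
  deltas=[
    {"grip": 255,"xyz": [-2.47,-5.04,0],"roll": 0},
    {"grip": 255,"xyz": [-2.47,-5.04,0],"roll": 0},
    {"grip": 255,"xyz": [-2.47,-5.04,0],"roll": 0},
    {"grip": 255,"xyz": [-2.47,-5.04,0],"roll": 0},
    {"grip": 255,"xyz": [-2.47,-5.04,0],"roll": 0},
  ],
)

```text
clock: 3.4
tool_pos: [395.8, 232.8, 405.1]
eef_rot: [[-0.998, -0.056, 0.001], [-0.056, 0.998, 0.001], [-0.001, 0.001, -1.0]]
ft_force: [0.2, 0.3, 0.1]
width: 0.2
```

step_arm(
  deltas=[
    {"grip": 255,"xyz": [-2.47,-5.04,0],"roll": 0},
    {"grip": 255,"xyz": [-2.47,-5.04,0],"roll": 0},
    {"grip": 255,"xyz": [-2.47,-5.04,0],"roll": 0},
    {"grip": 255,"xyz": [-2.47,-5.04,0],"roll": 0},
    {"grip": 255,"xyz": [-2.47,-5.04,0],"roll": 0},
  ],
)

```text
clock: 4.03
tool_pos: [533.2, -11.7, 405.1]
eef_rot: [[-0.998, -0.057, 0.001], [-0.057, 0.998, 0.001], [-0.001, 0.001, -1.0]]
ft_force: [1.6, 0.5, -0.7]
width: -0.0
```

```bash
python3 - <<'E'
from h import *
go([587.4,-108.8,325],183.2)
E
```

```text
clk 4.03 pos [533.2 -11.7 405.1] yaw0 -176.75 w -0.0 F [ 1.6  0.5 -0.7] tilt [0.001 0.001]
roll 0.001 after-roll xyz cm [ -4.867 -10.001   8.015] before-roll xyz [ -4.848 -10.01    8.015] len 137 joints [-31.8   9.8  31.8 108.9  -5.8  62.8  95.6]
```

step_arm(
  deltas=[
    {"grip": 255,"xyz": [-2.43,-5.0,0],"roll": 0},
    {"grip": 255,"xyz": [-2.43,-5.0,2],"roll": 0},
    {"grip": 255,"xyz": [0,0,4.0],"roll": 0},
    {"grip": 255,"xyz": [0,0,2.0],"roll": 0},
    {"grip": 255,"xyz": [0,0,0],"roll": 0},
  ],
)

```text
clock: 4.65
tool_pos: [585.8, -105.8, 322.8]
eef_rot: [[-0.998, -0.058, -0.004], [-0.058, 0.998, 0.001], [0.004, 0.001, -1.0]]
ft_force: [0.6, -0.4, 0.2]
width: -0.0
```

```bash
python3 - <<'E'
from h import *
import pickle
s=get_state();p=read_camera("wrist");pickle.dump((s,p),open("v0.pkl","wb")); save(p,"w1.png",s=1.5)
go([587.4,-108.8,325],183.2)
q=read_camera("scene"); pickle.dump(q,open("q0.pkl","wb"))
for n,z in [("gauge_well",44),("gauge_key",47.5),("ref_block_top",98),("knob_grip",153),("spindle_tip",102)]:
    for d in place_of(n,p)[:2]: print(n,np.round(d["uv"],1),round(d["confidence"],2),np.round(atz(p,d["uv"],z,s),1))
E
```

```text
clk 4.70 pos [ 586.6 -106.   324.5] yaw0 -176.66 w -0.2 F [ 0.  -0.1  0.9] tilt [-0.001  0.001]
roll 0.002 after-roll xyz cm [-0.062 -0.288 -0.054] before-roll xyz [-0.061 -0.288 -0.055] len 3 joints [-20.5  23.5  33.  104.5 -15.1  56.4 112.1]
gauge_well [254.7 131.7] 0.73 [ 542.8 -109.3   44. ]
gauge_key [205.9 135.2] 0.69 [ 546.7 -144.    47.5]
ref_block_top [354.4 240.8] 0.87 [598.9 -43.4  98. ]
spindle_tip [363.4 236.9] 0.68 [594.  -39.6 102. ]
```

View pics/w1.png

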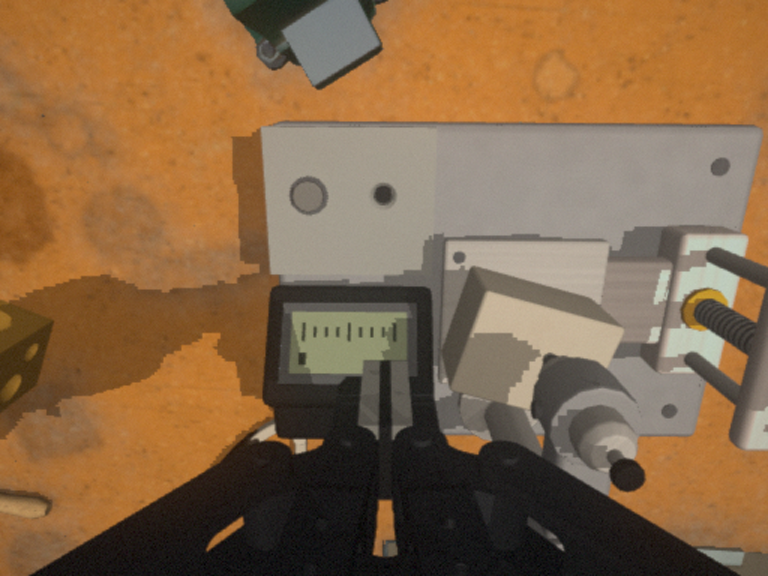

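```bash
python3 - <<'E'
from h import *
import pickle
s,p=pickle.load(open("v0.pkl","rb")); save(p,"w1d.png",(180,190,300,280),6)
print(atz(p,(255.8,129.3),44,s),atz(p,(205.7,130),47.5,s),atz(p,(470/1.5,205),98,s))
# screw base/knob lead nut z? gauge corners at z=32
for u in [(762,126),(698,436)]: print(atz(p,(u[0]/1.5,u[1]/1.5),32,s))
go([582,49,420],183.2)
E
```

```text
[ 541.01781127 -108.61571863   44.        ] [ 543.01243667 -144.14581002   47.5       ] [576.44619898 -71.7161878   98.        ]
[499.71491181  72.26817014  32.        ]
[674.78402298  85.32354824  32.        ]
clk 5.00 pos [ 587.2 -107.   326.1] yaw0 -176.74 w 0.1 F [ 0.3 -1.1  0.2] tilt [0.003 0.   ]
roll 0.001 after-roll xyz cm [-0.357 15.605 -9.393] before-roll xyz [-0.398 15.605 -9.391] len 182 joints [-20.5  23.4  33.1 104.5 -15.1  56.4 112.1]
```

View pics/w1d.png

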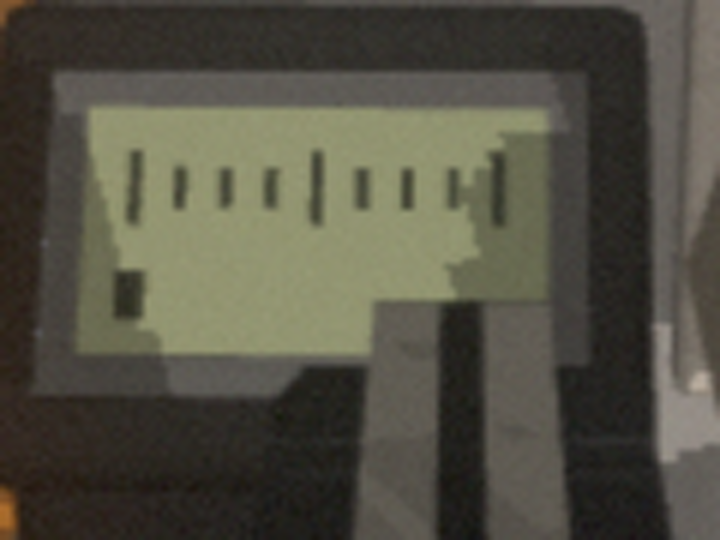

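step_arm(
  deltas=[
    {"grip": 150,"xyz": [0,0,-4.7],"roll": 0},
    {"grip": 140,"xyz": [0,0,-4.7],"roll": 0},
    {"grip": 120,"xyz": [-0.15,5.2,0],"roll": 0},
    {"grip": 100,"xyz": [-0.15,5.2,0],"roll": 0},
    {"grip": 100,"xyz": [-0.1,5.2,0],"roll": 0},
  ],
)

```text
clock: 5.62
tool_pos: [581.8, 50.1, 419.8]
eef_rot: [[-0.998, -0.056, 0.002], [-0.056, 0.998, 0.001], [-0.002, 0.001, -1.0]]
ft_force: [0.8, 0.1, -0.6]
width: 52.1
```

step_arm(
  deltas=[
    {"grip": 100,"xyz": [0,0,0],"roll": 0},
  ],
)

```text
clock: 5.75
tool_pos: [581.6, 56.0, 419.0]
eef_rot: [[-0.998, -0.068, 0.0], [-0.068, 0.998, 0.004], [-0.001, 0.004, -1.0]]
ft_force: [-0.1, -0.5, 0.0]
width: 51.9
```

```bash
python3 - <<'E'
from h import *
s=get_state();p=read_camera("wrist"); save(p,"w2.png",s=1.5)
go([582,49.5,308],183.2)
for n,z in [("knob_grip",153)]:
    for d in place_of(n,p)[:2]: print(n,np.round(d["uv"],1),round(d["confidence"],2),np.round(atz(p,d["uv"],z,s),1))
E
```

```text
clk 5.80 pos [581.7  52.2 419.1] yaw0 -176.40 w 52.0 F [ 0.2 -0.9 -0.6] tilt [0.001 0.001]
roll 0.007 after-roll xyz cm [-1.1000e-02 -2.7100e-01  1.1109e+01] before-roll xyz [-2.0000e-03 -2.8300e-01  1.1109e+01] len 111 joints [-35.6  15.3  31.2 101.3  -8.7  65.7  92. ]
knob_grip [244.9 197.4] 0.76 [586.   48.7 153. ]
```

View pics/w2.png

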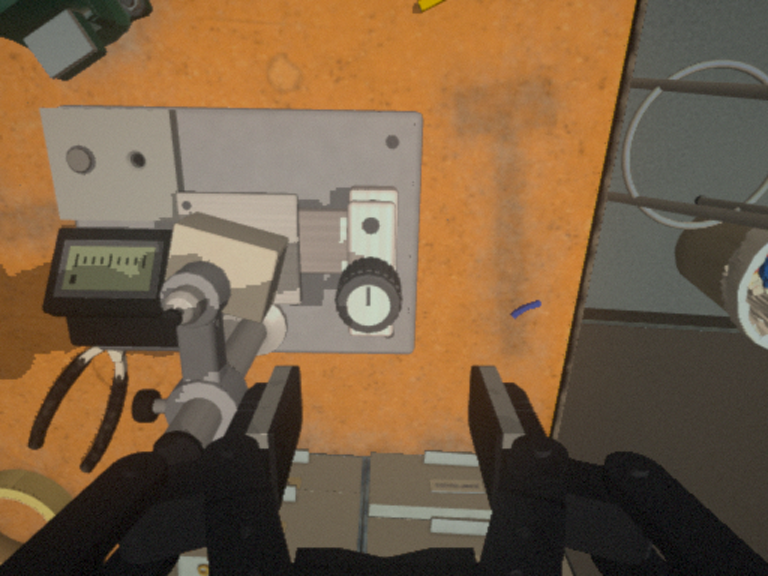

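```bash
python3 - <<'E'
from h import *
s=get_state();p=read_camera("wrist")
x=atz(p,(245,201.7),168,s);print(x)
go([582.5,49.2,308],183.2)
E
```

```text
[583.94719194  41.50030749 168.        ]
clk 5.90 pos [581.9  47.7 419.2] yaw0 -176.83 w 51.8 F [ 0.2 -0.5 -0.2] tilt [ 0.001 -0.001]
roll -0.000 after-roll xyz cm [-0.068  0.146 11.116] before-roll xyz [-0.059  0.155 11.116] len 111 joints [-35.4  15.3  31.5 101.3  -8.7  65.7  92. ]
```

```bash
python3 - <<'E'
from h import *
for i in range(3):
    s=get_state();p=read_camera("wrist")
    if i==2: save(p,"w3.png",(200,160,290,240),6)
    print(s["tool_pos"],atz(p,(245,201.7),168,s))
E
```

```text
[581.90696531  47.70322454 419.15673741] [583.99538431  39.64991482 168.        ]
[581.95400033  46.77553229 419.1371565 ] [584.01258272  38.69831857 168.        ]
[581.96302943  46.43363035 419.05102224] [583.94476127  38.38571728 168.        ]
```

View pics/w3.png

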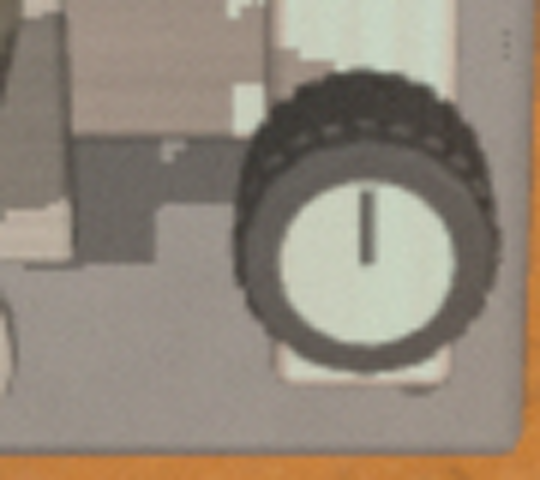

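step_arm(
  deltas=[
    {"grip": 100,"xyz": [-0.1,0.1,3],"roll": 0},
    {"grip": 100,"xyz": [0,0,3],"roll": 0},
    {"grip": 100,"xyz": [0,0,1],"roll": 0},
    {"grip": 100,"xyz": [0,0,0],"roll": 0},
  ],
)

```text
clock: 6.55
tool_pos: [582.8, 48.9, 348.3]
eef_rot: [[-0.999, -0.055, -0.001], [-0.055, 0.999, -0.001], [0.001, -0.001, -1.0]]
ft_force: [-0.1, 0.6, 0.6]
width: 51.9
```

```bash
python3 - <<'E'
from h import *
for i in range(2):
    s=get_state();p=read_camera("wrist")
save(p,"w4.png",s=1.5)
go([583,49,308],183.2)
E
```

```text
clk 6.65 pos [583.5  49.3 349.9] yaw0 -176.83 w 52.0 F [-0.   0.3  0. ] tilt [0.002 0.   ]
roll -0.000 after-roll xyz cm [ 0.053 -0.025  4.19 ] before-roll xyz [ 0.062 -0.025  4.19 ] len 42 joints [-34.   19.9  30.3 104.9 -11.6  58.2  94.1]
```

View pics/w4.png

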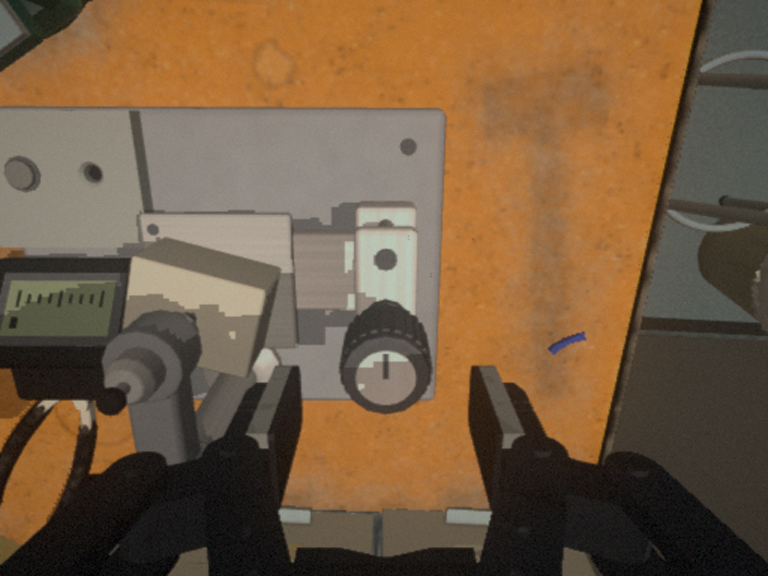

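```bash
python3 - <<'E'
from h import *
s=get_state();p=read_camera("wrist")
print(s["tool_pos"],atz(p,(257.3,248),168,s))
E
```

```text
[583.51487688  49.2780275  349.89817598] [583.20806804  49.59424812 168.        ]
```

Aligned. Descend and grip.

step_arm(
  deltas=[
    {"grip": 100,"xyz": [0,0,2.2],"roll": 0},
    {"grip": 100,"xyz": [0,0,1.8],"roll": 0},
    {"grip": 100,"xyz": [0,0,0],"roll": 0},
    {"grip": 200,"xyz": [0,0,0],"roll": 0},
    {"grip": 200,"xyz": [0,0,0],"roll": 0},
  ],
  force=25,
)

```text
clock: 7.32
tool_pos: [583.3, 49.3, 309.6]
eef_rot: [[-0.998, -0.056, 0.001], [-0.056, 0.998, -0.0], [-0.001, -0.0, -1.0]]
ft_force: [0.3, -1.1, 0.3]
width: 29.5
```

step_arm(
  deltas=[
    {"grip": 200,"xyz": [0,0,0],"roll": 0},
    {"grip": 200,"xyz": [0,0,0],"roll": 0},
  ],
)

```text
clock: 7.58
tool_pos: [583.3, 49.3, 309.5]
eef_rot: [[-0.998, -0.056, 0.001], [-0.056, 0.998, -0.0], [-0.001, -0.0, -1.0]]
ft_force: [-0.2, -1.8, 3.1]
width: 29.5
```

```bash
python3 - <<'E'
from h import *
s=get_state();print(s["moment"])
p=read_camera("wrist");save(p,"w5.png",s=1.5)
go([583.2,49.4,308],183.2)
E
```

```text
[-0.33557752  0.09067873  0.00163765]
clk 7.62 pos [583.3  49.3 309.5] yaw0 -176.80 w 29.2 F [ 0.1 -2.   4. ] tilt [ 0.001 -0.   ]
roll -0.000 after-roll xyz cm [0.009 0.011 0.154] before-roll xyz [0.009 0.011 0.154] len 2 joints [-33.   22.8  29.3 106.6 -13.6  54.   95.6]
```

View pics/w5.png

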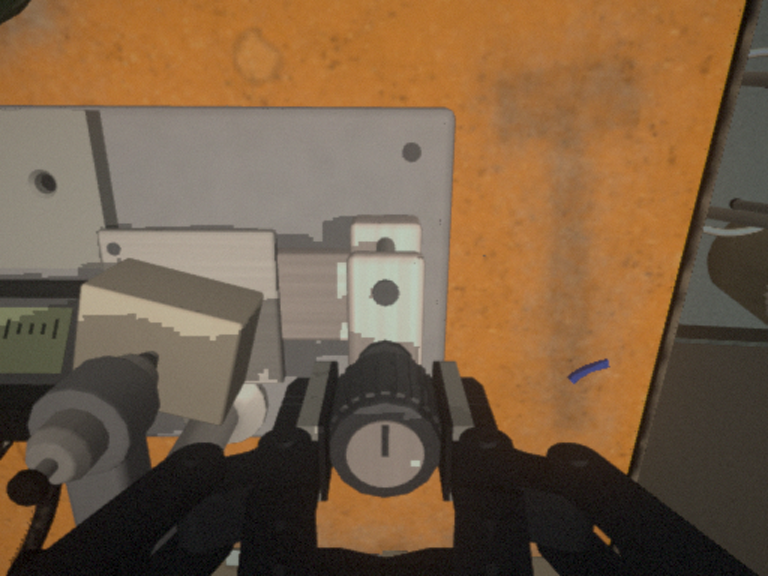

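step_arm(
  deltas=[
    {"grip": 200,"xyz": [0,0,0],"roll": 0.14},
    {"grip": 200,"xyz": [0,0,0],"roll": 0.14},
    {"grip": 200,"xyz": [0,0,0],"roll": 0.14},
    {"grip": 200,"xyz": [0,0,0],"roll": 0.14},
    {"grip": 200,"xyz": [0,0,0],"roll": 0.14},
  ],
)

```text
clock: 8.25
tool_pos: [583.4, 50.0, 309.5]
eef_rot: [[-0.798, 0.603, 0.002], [0.603, 0.798, 0.0], [-0.001, 0.002, -1.0]]
ft_force: [0.4, -0.5, 3.0]
width: 29.1
```

```bash
python3 - <<'E'
from h import *
s=get_state();print(s["moment"])
p=read_camera("wrist");save(p,"w6.png",s=1.5)
go([583.2,49.4,308],183.2)
E
```

```text
[-0.21479511 -0.01129599  0.08938479]
clk 8.30 pos [583.5  50.  309.5] yaw0 142.73 w 29.2 F [-0.7 -0.3  3.7] tilt [0.002 0.   ]
roll -0.706 after-roll xyz cm [ 0.03  -0.063  0.152] before-roll xyz [-0.017 -0.067  0.152] len 2 joints [-39.7  24.6  37.8 106.8 -18.2  54.6  59. ]
```

View pics/w6.png

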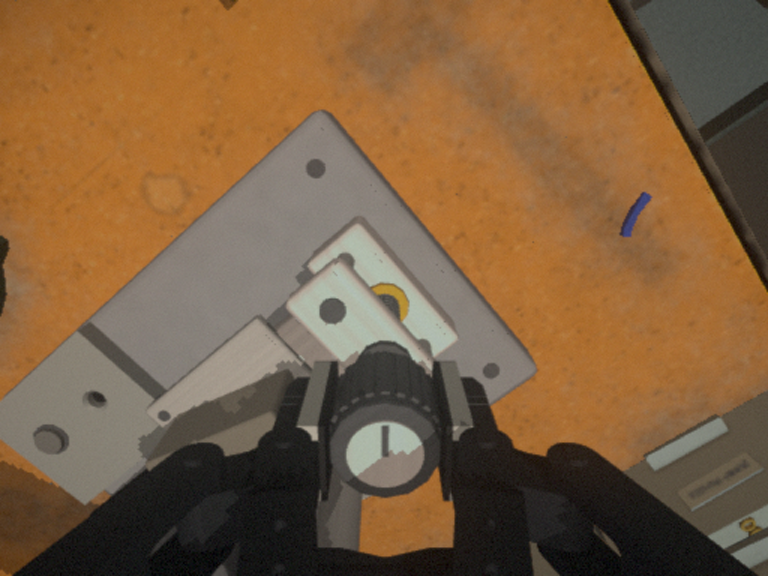

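step_arm(
  deltas=[
    {"grip": 200,"xyz": [0,0,0],"roll": 0.14},
    {"grip": 200,"xyz": [0,0,0],"roll": 0.14},
    {"grip": 200,"xyz": [0,0,0],"roll": 0.14},
    {"grip": 200,"xyz": [0,0,0],"roll": 0.14},
    {"grip": 200,"xyz": [0,0,0],"roll": 0.14},
  ],
)

```text
clock: 8.93
tool_pos: [583.9, 50.4, 309.6]
eef_rot: [[-0.224, 0.975, 0.004], [0.975, 0.224, 0.001], [-0.0, 0.004, -1.0]]
ft_force: [1.2, 0.2, 2.3]
width: 28.7
```

```bash
python3 - <<'E'
from h import *
import pickle
q=read_camera("scene");q0=pickle.load(open("q0.pkl","rb"))
c=(225,130,300,215)
a=np.hstack([x["frame"][c[1]:c[3],c[0]:c[2],::-1] for x in (q0,q)])
cv2.imwrite("pics/s2.png",cv2.resize(a,None,fx=5,fy=5,interpolation=cv2.INTER_CUBIC))
go([583.2,49.4,308],183.2)
E
```

```text
clk 8.97 pos [583.9  50.5 309.6] yaw0 102.75 w 29.4 F [1.4 0.3 4.1] tilt [0.003 0.   ]
roll -1.404 after-roll xyz cm [ 0.079 -0.104  0.155] before-roll xyz [-0.09  -0.096  0.155] len 2 joints [-46.3  27.2  46.7 107.1 -23.8  55.7  23.6]
```

View pics/s2.png

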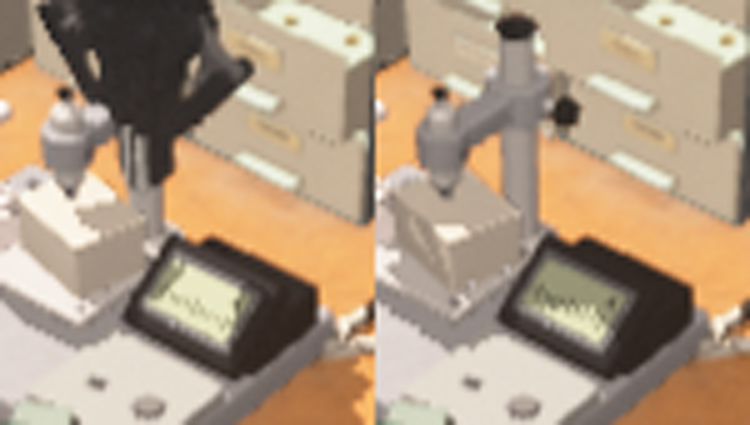

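step_arm(
  deltas=[
    {"grip": 200,"xyz": [0,0,0],"roll": 0.1},
    {"grip": 200,"xyz": [0,0,0],"roll": 0.1},
    {"grip": 200,"xyz": [0,0,0],"roll": 0},
    {"grip": 110,"xyz": [0,0,0],"roll": 0},
    {"grip": 110,"xyz": [0,0,0],"roll": 0},
  ],
)

```text
clock: 9.6
tool_pos: [581.8, 49.8, 307.6]
eef_rot: [[-0.028, 1.0, -0.003], [1.0, 0.028, 0.0], [0.0, -0.003, -1.0]]
ft_force: [0.5, 0.2, -1.0]
width: 48.4
```

```bash
python3 - <<'E'
from h import *
go([522,-50,370])
E
```

```text
clk 9.60 pos [581.8  49.8 307.6] yaw0 91.62 w 48.4 F [ 0.5  0.2 -1. ] tilt [-0.003  0.   ]
roll -0.000 after-roll xyz cm [-9.806 -6.263 -6.236] before-roll xyz [-9.805 -6.283 -6.218] len 132 joints [-48.1  28.2  49.2 107.4 -25.5  56.3  14. ]
```

step_arm(
  deltas=[
    {"grip": 110,"xyz": [0,0,-5.8],"roll": 0},
    {"grip": 110,"xyz": [-4.9,-3.1,0],"roll": 0},
    {"grip": 110,"xyz": [-4.9,-3.1,0],"roll": 0},
    {"grip": 110,"xyz": [0,0,3],"roll": 0},
    {"grip": 110,"xyz": [0,0,0],"roll": 0},
  ],
)

```text
clock: 10.22
tool_pos: [521.4, -50.0, 334.6]
eef_rot: [[-0.026, 1.0, -0.006], [1.0, 0.026, 0.001], [0.001, -0.006, -1.0]]
ft_force: [0.2, 0.0, 0.0]
width: 48.4
```

```bash
python3 - <<'E'
from h import *
import pickle
for i in range(2): s=get_state();p=read_camera("wrist")
save(p,"w7.png",s=1.5); pickle.dump((s,p),open("v1.pkl","wb"))
go([583.5,50,340])
E
```

```text
clk 10.32 pos [523.5 -49.1 336.5] yaw0 91.64 w 48.5 F [ 0.2 -0.3 -0.2] tilt [-0.001 -0.   ]
roll -0.000 after-roll xyz cm [ 9.737  6.279 -0.348] before-roll xyz [ 9.737  6.278 -0.357] len 116 joints [-46.3  19.3  55.3 114.2 -19.1  56.1  20. ]
```

View pics/w7.png

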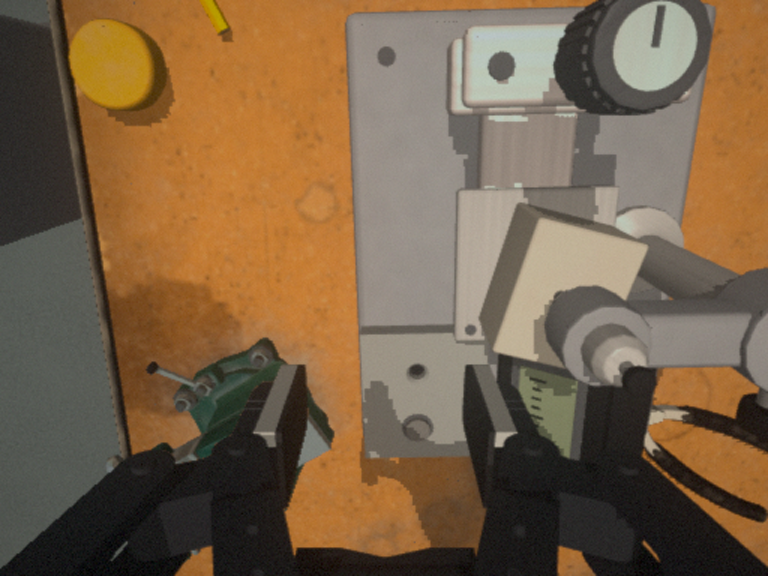

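step_arm(
  deltas=[
    {"grip": 255,"xyz": [-2.5,-3,0],"roll": 0},
    {"grip": 255,"xyz": [0,0,0],"roll": 0},
    {"grip": 255,"xyz": [0,0,0],"roll": 0},
  ],
)

```text
clock: 10.7
tool_pos: [495.1, -74.8, 337.4]
eef_rot: [[-0.029, 1.0, 0.002], [1.0, 0.029, 0.001], [0.0, 0.002, -1.0]]
ft_force: [0.9, -0.1, 0.3]
width: -0.1
```

```bash
python3 - <<'E'
from h import *
import pickle
for i in range(2): s=get_state();p=read_camera("wrist")
save(p,"w8.png",s=1.5); pickle.dump((s,p),open("v2.pkl","wb"))
go([583.5,50,340])
E
```

```text
clk 10.80 pos [495.3 -74.5 337.2] yaw0 91.69 w 0.1 F [-0.4 -0.2 -0. ] tilt [ 0.001 -0.   ]
roll -0.000 after-roll xyz cm [12.18   9.18  -0.277] before-roll xyz [12.18   9.18  -0.267] len 153 joints [-46.6  15.7  57.5 117.5 -16.2  54.9  21.1]
```

View pics/w8.png

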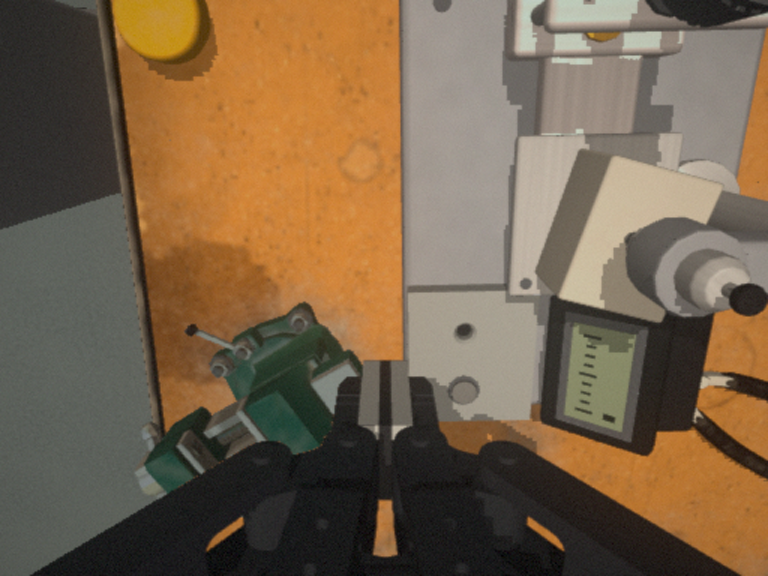

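```bash
python3 - <<'E'
from h import *
import pickle
s,p=pickle.load(open("v2.pkl","rb"));save(p,"w8d.png",(350,130,512,305),4.3) if 0 else save(p,"w8d.png",(360,150,512,305),3.8)
E
```

```text
(no output)
```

View pics/w8d.png

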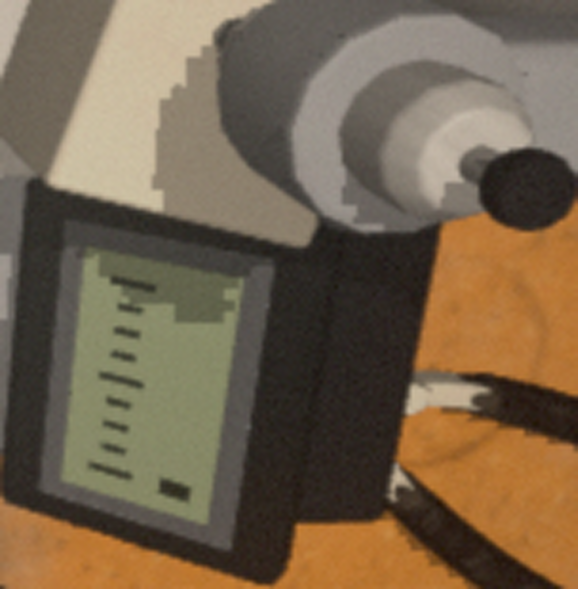

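```bash
python3 - <<'E'
from h import *
import pickle
for f,c,n in (("v0.pkl",(350,225,440,335),"c0.png"),("v2.pkl",(410,130,512,225),"c2.png")):
    s,p=pickle.load(open(f,"rb"));save(p,n,c,6 if n=="c2.png" else 5.4)
E
```

```text
(no output)
```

View pics/c0.png

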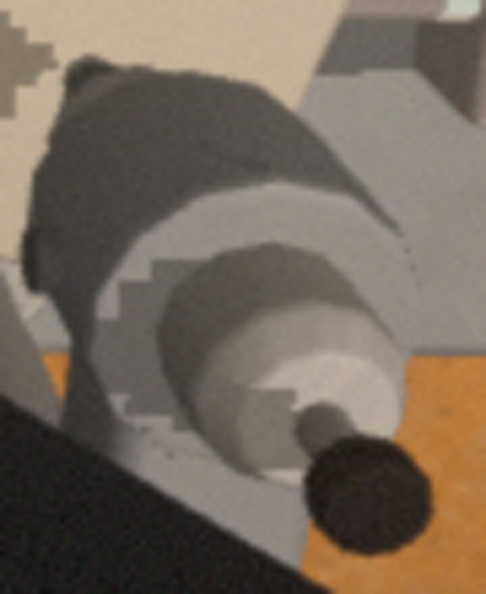

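View pics/c2.png

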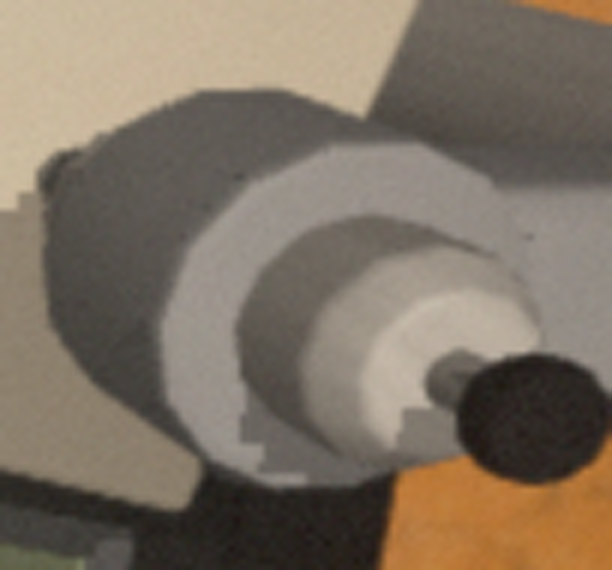

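```bash
python3 - <<'E'
from h import *
import pickle
from scipy.optimize import least_squares
ob={"v0.pkl":[(350+369.5/5.4-.4,225+494.5/5.4-.4),(350+318/5.4-.4,225+418/5.4-.4)],"v2.pkl":[(410+534.5/6-.4,130+418.5/6-.4),(410+450/6-.4,130+375/6-.4)]}
V={f:pickle.load(open(f,"rb")) for f in ob}
def res(x,full=False):
    X,Y,zb,z0,z2,d1,d2,d3,d4=x; r=[]
    for f,z,d in (("v0.pkl",z0,(d1,d2)),("v2.pkl",z2,(d3,d4))):
        s,p=V[f]
        for k,zz in ((0,z),(1,zb)): r+=list((np.array(proj(p,[X+d[0],Y+d[1],zz],s))-ob[f][k]))
    return r+[d1/1.5,d2/1.5,d3/1.5,d4/1.5,(z0-182.5)/1]
o=least_squares(res,[591,-37,175,182,182,0,0,0,0]);print(np.round(o.x,2),np.round(o.fun,2))
for f in ob:
    s,p=V[f];a=np.array([proj(p,[591.6,-38,z],s) for z in (176,180,183,185)]);print(a)
    print(ob[f])
E
```

```text
[ 5.8908e+02 -3.9450e+01  1.7192e+02  1.8107e+02  1.8039e+02 -2.1000e-01
 -3.2900e+00  2.1000e-01  3.2900e+00] [ 0.53  0.47  0.03 -0.3  -0.15  0.28  0.1   0.33 -0.14 -2.2   0.14  2.2
 -1.43]
[[423.10396612 314.34323541]
 [427.83798151 321.13030077]
 [431.56841023 326.47854353]
 [434.14670143 330.17498924]]
[(418.02592592592595, 316.1740740740741), (408.48888888888894, 302.0074074074074)]
[[495.7094277  200.2477378 ]
 [502.5021589  203.84260908]
 [507.85445593 206.6751691 ]
 [511.55349232 208.63278517]]
[(498.68333333333334, 199.35), (484.6, 192.1)]
```

step_arm(
  deltas=[
    {"grip": 150,"xyz": [0,0,-3.5],"roll": 0},
    {"grip": 110,"xyz": [4.1,3.06,0],"roll": 0},
    {"grip": 110,"xyz": [4.1,3.06,0],"roll": 0},
    {"grip": 110,"xyz": [4.05,3.06,0],"roll": 0},
    {"grip": 110,"xyz": [0,0,0],"roll": 0},
  ],
)

```text
clock: 11.42
tool_pos: [585.1, 56.9, 371.2]
eef_rot: [[-0.039, 0.999, 0.001], [0.999, 0.039, 0.0], [0.0, 0.001, -1.0]]
ft_force: [-0.5, -0.2, -0.1]
width: 48.5
```

step_arm(
  deltas=[
    {"grip": 110,"xyz": [0,0,0],"roll": 0},
  ],
)

```text
clock: 11.55
tool_pos: [582.9, 49.9, 371.4]
eef_rot: [[-0.029, 1.0, -0.001], [1.0, 0.029, -0.002], [-0.002, -0.001, -1.0]]
ft_force: [0.2, -1.5, -0.0]
width: 48.6
```

```bash
python3 - <<'E'
from h import *
go([583.7,50,308])
E
```

```text
clk 11.55 pos [582.9  49.9 371.4] yaw0 91.65 w 48.6 F [ 0.2 -1.5 -0. ] tilt [-0.001 -0.002]
roll -0.000 after-roll xyz cm [0.007 0.083 6.335] before-roll xyz [0.017 0.088 6.335] len 63 joints [-51.6  23.8  53.2 104.5 -21.3  62.4  11. ]
```

step_arm(
  deltas=[
    {"grip": 110,"xyz": [0.05,0.1,3.2],"roll": 0},
    {"grip": 110,"xyz": [0,0,3.0],"roll": 0},
    {"grip": 110,"xyz": [0,0,0],"roll": 0},
    {"grip": 200,"xyz": [0,0,0],"roll": 0},
    {"grip": 200,"xyz": [0,0,0],"roll": 0},
  ],
)

```text
clock: 12.18
tool_pos: [584.3, 48.8, 311.1]
eef_rot: [[-0.026, 1.0, 0.003], [1.0, 0.026, -0.001], [-0.001, 0.003, -1.0]]
ft_force: [1.3, -1.4, -1.3]
width: 29.3
```

step_arm(
  deltas=[
    {"grip": 200,"xyz": [0,0,0],"roll": 0},
    {"grip": 200,"xyz": [0,0,0],"roll": 0.125},
    {"grip": 200,"xyz": [0,0,0],"roll": 0.125},
    {"grip": 200,"xyz": [0,0,0],"roll": 0.125},
    {"grip": 200,"xyz": [0,0,0],"roll": 0.125},
  ],
)

```text
clock: 12.8
tool_pos: [584.2, 48.9, 311.1]
eef_rot: [[0.459, 0.888, 0.002], [0.888, -0.459, -0.001], [0.0, 0.002, -1.0]]
ft_force: [0.6, -2.4, 1.7]
width: 29.2
```

step_arm(
  deltas=[
    {"grip": 200,"xyz": [0,0,0],"roll": 0},
    {"grip": 110,"xyz": [0,0,0],"roll": 0},
    {"grip": 110,"xyz": [0,0,0],"roll": 0},
  ],
)

```text
clock: 13.18
tool_pos: [583.4, 50.7, 309.3]
eef_rot: [[0.454, 0.891, -0.001], [0.891, -0.454, 0.001], [0.001, -0.001, -1.0]]
ft_force: [-0.0, -0.4, -0.4]
width: 48.6
```

```bash
python3 - <<'E'
from h import *
go([495.3,-74.5,371],91.7)
E
```

```text
clk 13.18 pos [583.4  50.7 309.3] yaw0 63.01 w 48.6 F [-0.  -0.4 -0.4] tilt [-0.001  0.001]
roll -0.501 after-roll xyz cm [-12.257  -9.182  -6.168] before-roll xyz [-15.155  -2.179  -6.179] len 165 joints [-52.9  31.5  56.3 107.3 -30.9  58.1 -10.3]
```

step_arm(
  deltas=[
    {"grip": 110,"xyz": [0,0,-6.1],"roll": 0},
    {"grip": 110,"xyz": [0,0,0],"roll": -0.167},
    {"grip": 110,"xyz": [0,0,0],"roll": -0.167},
    {"grip": 110,"xyz": [0,0,0],"roll": -0.167},
    {"grip": 110,"xyz": [-4.1,-3.06,0],"roll": 0},
  ],
)

```text
clock: 13.8
tool_pos: [555.8, 12.8, 370.8]
eef_rot: [[-0.039, 0.999, 0.002], [0.999, 0.039, 0.001], [0.001, 0.002, -1.0]]
ft_force: [-0.1, -0.2, 0.5]
width: 48.2
```

step_arm(
  deltas=[
    {"grip": 110,"xyz": [-4.1,-3.06,0],"roll": 0},
    {"grip": 110,"xyz": [-4.06,-3.06,0],"roll": 0},
    {"grip": 110,"xyz": [0,0,3.3],"roll": 0},
    {"grip": 110,"xyz": [0,0,0],"roll": 0},
  ],
)

```text
clock: 14.3
tool_pos: [493.7, -74.9, 335.9]
eef_rot: [[-0.028, 1.0, -0.005], [1.0, 0.028, 0.001], [0.001, -0.005, -1.0]]
ft_force: [-0.4, 0.0, 0.7]
width: 48.5
```

```bash
python3 - <<'E'
from h import *
import pickle
for i in range(3): s=get_state();p=read_camera("wrist")
pickle.dump((s,p),open("v3.pkl","wb"))
save(p,"c3.png",(410,130,512,225),6)
go([495.3,-74.5,337.2],91.69)
E
```

```text
clk 14.45 pos [496.1 -74.5 338.3] yaw0 91.72 w 48.2 F [ 1.6  0.5 -0.3] tilt [ 0.001 -0.   ]
roll 0.000 after-roll xyz cm [ 0.006 -0.08   0.111] before-roll xyz [ 0.006 -0.08   0.111] len 1 joints [-47.6  16.2  58.9 117.3 -16.9  55.2  21.7]
```

View pics/c3.png

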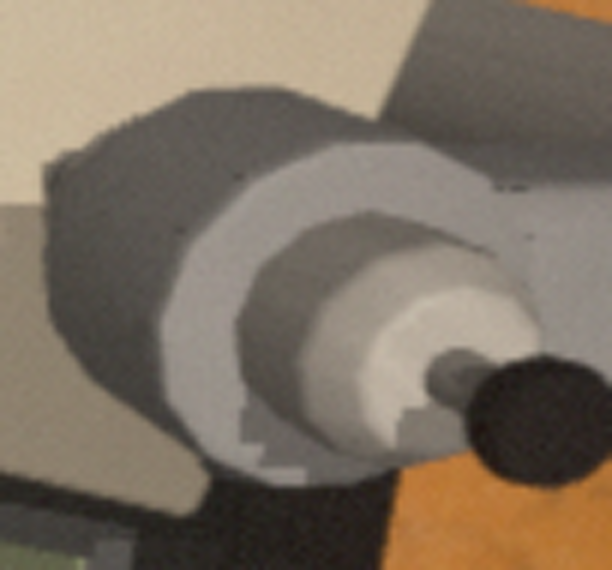

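```bash
cat > cap.py <<'E'
from h import *
import pickle
def feat(f):
    s,p=pickle.load(open(f,"rb"));g=p["frame"].astype(float).sum(2)
    m=(g<110).astype(np.uint8); m[:, :470]=0; m[:180]=0; m[225:]=0
    n,l,st,c=cv2.connectedComponentsWithStats(m)
    k=1+np.argmax(st[1:,4]); return c[k],st[k],p["frame"]
def comp(a,b):
    ca,sa,A=feat(a);cb,sb,B=feat(b)
    # static shift: collar + arm region
    t=cv2.cvtColor(A,cv2.COLOR_RGB2GRAY)[140:205,425:485].astype(np.float32);u=cv2.cvtColor(B,cv2.COLOR_RGB2GRAY)[140:205,425:485].astype(np.float32)
    sh,r=cv2.phaseCorrelate(t,u,cv2.createHanningWindow((60,65),cv2.CV_32F))
    print("cap",ca,sa,cb,sb,"static",sh,r); d=cb-ca-np.array(sh); print("rel px",d,"mm",np.linalg.norm(d)/2.02)
E
python3 - <<'E'
from cap import *
comp("v2.pkl","v3.pkl")
E
```

```text
cap [491.92079208 197.04950495] [487 190  15  19 101] [496.60416667 197.20138889] [488 190  24  19 144] static (-0.0005938818206061569, -0.31314857681564234) 0.9393045509303057
rel px [4.68396847 0.46503252] mm 2.330196277157951
```

```bash
sed -i 's/g<110/g<150/' cap.py; python3 - <<'E'
from cap import *
for f in ("v2.pkl","v3.pkl"):
    s,p=pickle.load(open(f,"rb"));print(p["frame"].sum(2)[190:212:3,478:512:2])
comp("v2.pkl","v3.pkl")
E
```

```text
[[528 515 368 294 303 306 313 266 136  98 100  98 128 158 327 416 420]
 [540 428 246 257 225 141 105  95  96 109 106 107 117 122 127 143 388]
 [522 502 241 214 188  87  95 106 120 117 106 121 120 122 120 121 117]
 [368 356 356 343 137  95 103 105 110 132 121 112 123 119 115 114  97]
 [363 360 359 353 173  90 107 130 129 100 119 119 124 123 109 100 141]
 [323 334 344 335 327 145  78 117 104 119 126 113 132 125 121 126 293]
 [334 353 350 364 361 368 279 132 113 117 121 133 109  99 225 348 348]
 [375 368 362 370 370 368 367 372 358 351 351 327 320 348 347 325 329]]
[[526 502 315 291 300 295 297 364 309 198 121 119 115 166 272 396 419]
 [530 428 243 259 215 213 151  90 104  94 103 116 118 121 110 108 196]
 [512 499 272 212 201 162  95  79  99 105 117 106 111 113 107 109 107]
 [360 354 357 349 290 102  96 103 108 124 118 117 125 107 118 115 106]
 [353 358 354 355 326 119  94 105 118 126 117 111 115 116 111 112 107]
 [294 309 322 326 319 291  81  86 107 116 100 118 117 109 100 118 116]
 [356 361 360 360 360 361 330 123  90 118 114 112 105 116 116 161 332]
 [365 359 357 364 370 352 368 375 357 347 291 238 223 319 332 332 320]]
cap [498.35714286 199.31527094] [486 189  26  21 406] [499.81173594 199.94865526] [488 190  24  21 409] static (-0.0005938818206061569, -0.31314857681564234) 0.9393045509303057
rel px [1.45518697 0.9465329 ] mm 0.8593770858255336
```

step_arm(
  deltas=[
    {"grip": 110,"xyz": [0,1.0,0],"roll": 0},
    {"grip": 110,"xyz": [0,0,0],"roll": 0},
  ],
)

```text
clock: 14.7
tool_pos: [507.0, -74.3, 338.5]
eef_rot: [[-0.03, 1.0, 0.002], [1.0, 0.03, -0.001], [-0.001, 0.002, -1.0]]
ft_force: [-0.2, -0.1, 0.1]
width: 48.5
```

```bash
python3 - <<'E'
from h import *
import pickle
for i in range(3): s=get_state();p=read_camera("wrist")
pickle.dump((s,p),open("v3b.pkl","wb"))
print(s["tool_pos"])
go([583.8,49.6,371])
E
```

```text
[505.92397621 -74.83915    338.02136902]
clk 14.85 pos [505.6 -75.  337.8] yaw0 91.63 w 48.7 F [-0.3 -0.4 -0. ] tilt [ 0. -0.]
roll -0.000 after-roll xyz cm [12.229  8.171 -3.317] before-roll xyz [12.227  8.171 -3.322] len 151 joints [-46.4  17.7  58.1 116.1 -18.2  55.7  22.6]
```

step_arm(
  deltas=[
    {"grip": 110,"xyz": [0,0,-3.4],"roll": 0},
    {"grip": 110,"xyz": [4.1,2.72,0],"roll": 0},
    {"grip": 110,"xyz": [4.1,2.72,0],"roll": 0},
    {"grip": 110,"xyz": [4.03,2.72,0],"roll": 0},
    {"grip": 110,"xyz": [0,0,0],"roll": 0},
  ],
)

```text
clock: 15.48
tool_pos: [585.1, 55.6, 371.2]
eef_rot: [[-0.037, 0.999, 0.001], [0.999, 0.037, 0.001], [0.001, 0.001, -1.0]]
ft_force: [0.5, 0.2, -0.4]
width: 48.5
```

step_arm(
  deltas=[
    {"grip": 110,"xyz": [0,0,0],"roll": 0},
    {"grip": 110,"xyz": [0,0,0],"roll": 0},
  ],
)

```text
clock: 15.72
tool_pos: [582.8, 47.5, 371.7]
eef_rot: [[-0.025, 1.0, -0.0], [1.0, 0.025, -0.0], [-0.0, -0.0, -1.0]]
ft_force: [-0.2, -1.1, -0.3]
width: 48.6
```

```bash
python3 - <<'E'
from h import *
go([583.8,49.8,308])
E
```

```text
clk 15.72 pos [582.8  47.5 371.7] yaw0 91.43 w 48.6 F [-0.2 -1.1 -0.3] tilt [-0. -0.]
roll -0.000 after-roll xyz cm [0.225 0.104 6.37 ] before-roll xyz [0.227 0.107 6.37 ] len 64 joints [-52.3  24.3  54.5 104.6 -22.1  62.6  11.7]
```

step_arm(
  deltas=[
    {"grip": 110,"xyz": [0.08,0.1,3.2],"roll": 0},
    {"grip": 110,"xyz": [0,0,3.0],"roll": 0},
    {"grip": 110,"xyz": [0,0,0],"roll": 0},
    {"grip": 200,"xyz": [0,0,0],"roll": 0},
    {"grip": 200,"xyz": [0,0,0],"roll": 0},
  ],
)

```text
clock: 16.35
tool_pos: [584.7, 49.3, 311.1]
eef_rot: [[-0.027, 1.0, 0.001], [1.0, 0.027, -0.0], [-0.0, 0.001, -1.0]]
ft_force: [-2.1, -1.1, 0.8]
width: 29.2
```

step_arm(
  deltas=[
    {"grip": 200,"xyz": [0,0,0],"roll": 0},
    {"grip": 200,"xyz": [0,0,0],"roll": 0.1},
    {"grip": 200,"xyz": [0,0,0],"roll": 0.1},
    {"grip": 200,"xyz": [0,0,0],"roll": 0.08},
    {"grip": 200,"xyz": [0,0,0],"roll": 0},
  ],
)

```text
clock: 16.98
tool_pos: [584.7, 49.4, 311.1]
eef_rot: [[0.25, 0.968, 0.001], [0.968, -0.25, -0.001], [-0.0, 0.001, -1.0]]
ft_force: [-2.6, -2.0, 5.8]
width: 29.4
```

step_arm(
  deltas=[
    {"grip": 110,"xyz": [0,0,0],"roll": 0},
    {"grip": 110,"xyz": [0,0,0],"roll": 0},
    {"grip": 110,"xyz": [0,0,-6.1],"roll": 0},
    {"grip": 110,"xyz": [0,0,0],"roll": -0.14},
    {"grip": 110,"xyz": [0,0,0],"roll": -0.14},
  ],
)

```text
clock: 17.6
tool_pos: [584.9, 50.8, 371.7]
eef_rot: [[-0.033, 0.999, 0.002], [0.999, 0.033, 0.001], [0.001, 0.002, -1.0]]
ft_force: [-0.2, 0.3, 0.0]
width: 48.4
```

```bash
python3 - <<'E'
from h import *
go([505.6,-75,338],91.6)
E
```

```text
clk 17.60 pos [584.9  50.8 371.7] yaw0 91.92 w 48.4 F [-0.2  0.3  0. ] tilt [0.002 0.001]
roll 0.006 after-roll xyz cm [-12.355  -8.279   3.369] before-roll xyz [-12.312  -8.356   3.338] len 152 joints [-52.6  24.6  54.7 104.3 -22.6  62.6  12.2]
```

step_arm(
  deltas=[
    {"grip": 110,"xyz": [-4.1,-2.75,0],"roll": 0},
    {"grip": 110,"xyz": [-4.1,-2.75,0],"roll": 0},
    {"grip": 110,"xyz": [-4.1,-2.75,0],"roll": 0},
    {"grip": 110,"xyz": [0,0,3.4],"roll": 0},
    {"grip": 110,"xyz": [0,0,0],"roll": 0},
  ],
)

```text
clock: 18.23
tool_pos: [504.0, -74.8, 335.0]
eef_rot: [[-0.027, 1.0, -0.005], [1.0, 0.027, 0.001], [0.001, -0.005, -1.0]]
ft_force: [0.6, 1.3, 0.2]
width: 48.2
```

```bash
python3 - <<'E'
from h import *
import pickle
for i in range(3): s=get_state();p=read_camera("wrist")
pickle.dump((s,p),open("v4b.pkl","wb"))
print(s["tool_pos"])
A=pickle.load(open("v3b.pkl","rb"))[1]["frame"];B=p["frame"]
a=np.vstack([x[130:215,395:505,::-1] for x in (A,B)])
cv2.imwrite("pics/c4.png",cv2.resize(a,None,fx=3.5,fy=3.5,interpolation=cv2.INTER_CUBIC))
from cap import *
comp("v3b.pkl","v4b.pkl")
E
```

```text
[505.90631464 -74.28852041 336.99311283]
cap [477.08532423 197.96245734] [470 188  17  21 293] [478.66666667 201.08831909] [470 191  20  21 351] static (1.1860665637544017, 1.9403868192542504) 0.9033010606412535
rel px [0.39527587 1.18547493] mm 0.6186324148706579
```

View pics/c4.png

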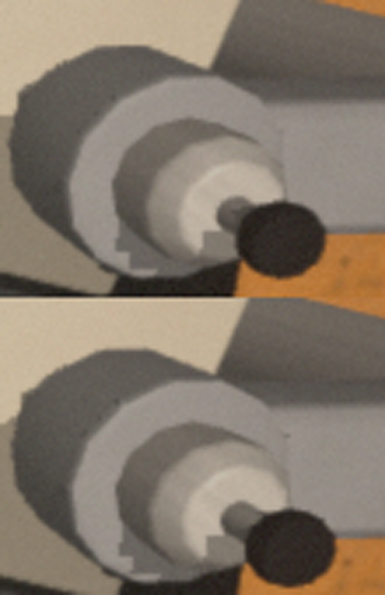

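```bash
cat > cap2.py <<'E'
from h import *
import pickle
def cap(f):
    s,p=pickle.load(open(f,"rb"));g=cv2.GaussianBlur(p["frame"],(3,3),0).astype(int).sum(2)
    m=(g<165).astype(np.uint8); m[:,:455]=0
    n,l,st,c=cv2.connectedComponentsWithStats(m)
    k=max([i for i in range(1,n) if 170<c[i][1]<225],key=lambda i:st[i,4])
    cn=max(cv2.findContours((l==k).astype(np.uint8),0,1)[0],key=len)[:,0,:]
    cn=cn[cn[:,0]<510]
    return np.array(cv2.fitEllipse(cn.astype(np.float32))[0]),cv2.fitEllipse(cn.astype(np.float32))[1],st[k],c[k],cv2.cvtColor(p["frame"],cv2.COLOR_RGB2GRAY),s,p
def comp(a,b,box):
    A=cap(a);B=cap(b);x0,y0,x1,y1=box
    W=np.eye(2,3,dtype=np.float32)
    T=A[4][y0:y1,x0:x1]
    best=None
    r=cv2.matchTemplate(B[4],T,cv2.TM_CCOEFF_NORMED);v=cv2.minMaxLoc(r)[3]
    W[0,2]=v[0];W[1,2]=v[1]
    cc,W=cv2.findTransformECC(T,B[4],W,cv2.MOTION_TRANSLATION,(3,100,1e-5))
    sh=np.array([W[0,2]-x0,W[1,2]-y0])
    print(A[0],A[1],A[2],B[0],B[1],B[2],"static",sh,cc)
    d=B[0]-A[0]-sh;print("rel",d,"mm",np.linalg.norm(d)/2.02)
E
python3 - <<'E'
from cap2 import *
comp("v2.pkl","v3.pkl",(440,160,482,200))
comp("v3b.pkl","v4b.pkl",(418,160,462,200))
for f in("v3b.pkl","v4b.pkl"):
    *_,s,p=cap(f); a=np.array(proj(p,[591.6,-38,180],s))-proj(p,[591.6,-38,184],s);print(a/4)
E
```

```text
[498.28881836 199.37345886] (19.231725692749023, 24.116619110107422) [486 190  26  20 400] [499.89212036 199.85270691] (19.474933624267578, 24.86151885986328) [488 190  24  21 404] static [-0.10140991 -0.26454163] 0.9959365202835222
rel [1.70471191 0.74378967] mm 0.9207476018464912
[474.37701416 197.96723938] (19.227277755737305, 23.706159591674805) [463 188  24  21 388] [477.20822144 201.17630005] (19.491025924682617, 23.754018783569336) [465 191  25  21 393] static [1.1277466 1.994339 ] 0.9977233060538974
rel [1.70346069 1.21472168] mm 1.0357456801930816
[-1.59496625 -0.93415047]
[-1.61471332 -0.95719734]
```

```bash
python3 - <<'E'
from h import *
import pickle
s,p=pickle.load(open("v4b.pkl","rb"));save(p,"w9.png",s=1.5)
go([519.5,-391,340],82)
E
```

```text
clk 18.38 pos [506.3 -74.2 337.5] yaw0 91.70 w 48.8 F [ 0.5  0.3 -0.2] tilt [ 0.001 -0.   ]
roll 0.169 after-roll xyz cm [-31.186   5.712  -0.253] before-roll xyz [-31.703   0.374  -0.238] len 317 joints [-47.   18.1  58.9 116.1 -18.8  55.7  23.1]
```

View pics/w9.png

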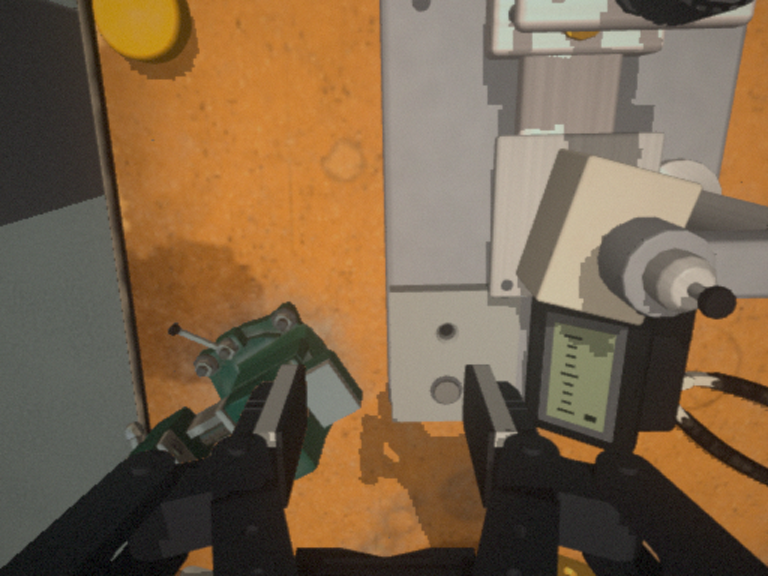

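step_arm(
  deltas=[
    {"grip": 110,"xyz": [-1,0,0],"roll": 0.169},
    {"grip": 110,"xyz": [-5.1,0.9,0],"roll": 0},
    {"grip": 110,"xyz": [-5.1,0.9,0],"roll": 0},
    {"grip": 110,"xyz": [-5.1,0.9,0],"roll": 0},
    {"grip": 110,"xyz": [-5.1,0.9,0],"roll": 0},
  ],
)

```text
clock: 19.0
tool_pos: [514.4, -292.7, 337.9]
eef_rot: [[0.137, 0.991, 0.002], [0.991, -0.137, -0.001], [-0.001, 0.002, -1.0]]
ft_force: [0.7, -0.0, 0.4]
width: 48.4
```

step_arm(
  deltas=[
    {"grip": 110,"xyz": [-5.1,0.9,0],"roll": 0},
    {"grip": 110,"xyz": [-4.6,1.0,0],"roll": 0},
    {"grip": 110,"xyz": [0,0,0],"roll": 0},
    {"grip": 110,"xyz": [0,0,0],"roll": 0},
  ],
)

```text
clock: 19.5
tool_pos: [519.0, -389.9, 337.1]
eef_rot: [[0.139, 0.99, 0.001], [0.99, -0.139, 0.0], [0.0, 0.001, -1.0]]
ft_force: [0.0, 0.2, -0.2]
width: 48.5
```

```bash
python3 - <<'E'
from h import *
for i in range(3): s=get_state();p=read_camera("wrist")
save(p,"w10.png",s=1.5)
print(s["tool_pos"])
go([519.5,-391,270],82)
for n,z in [("stylus_grip",78),("stylus_hole",50)]:
    for d in place_of(n,p)[:2]: print(n,np.round(d["uv"],1),round(d["confidence"],2),np.round(atz(p,d["uv"],z,s),1))
E
```

```text
[ 519.36721816 -388.52745926  336.62723604]
clk 19.65 pos [ 519.3 -388.4  336.6] yaw0 82.14 w 48.6 F [ 0.4 -0.2 -0.2] tilt [0.    0.001]
roll 0.002 after-roll xyz cm [-0.249  0.06   6.66 ] before-roll xyz [-0.259  0.058  6.66 ] len 67 joints [ -5.2  35.1  52.9  97.  -30.8  63.7  49. ]
stylus_grip [259.5 198.2] 0.91 [ 521.9 -389.7   78. ]
stylus_grip [150.5 281.3] 0.8 [ 429.6 -445.7   78. ]
stylus_hole [260.7 184.6] 0.87 [ 523.2 -388.9   50. ]
```

View pics/w10.png

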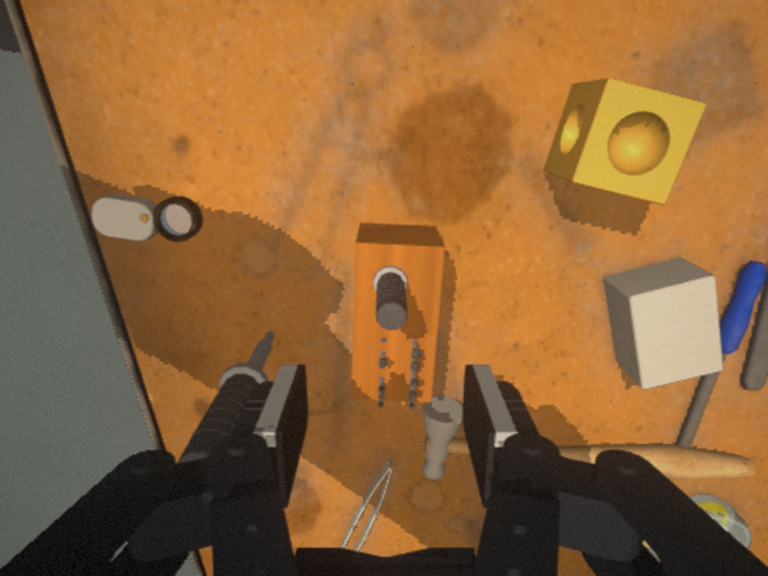

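```bash
python3 - <<'E'
from h import *
s=get_state();p=read_camera("wrist");save(p,"w11.png",(220,160,320,280),5)
print(atz(p,(260.7,210),100,s), atz(p,(260.3,186),52,s))
go([521.5,-390,270],82)
E
```

```text
[ 521.9339583  -390.23716016  100.        ] [ 522.29175528 -389.76255673   52.        ]
clk 19.80 pos [ 518.6 -389.2  336.7] yaw0 82.06 w 48.5 F [-0.5  1.  -0.9] tilt [0.    0.001]
roll 0.001 after-roll xyz cm [-0.043  0.294  6.667] before-roll xyz [-0.049  0.293  6.667] len 67 joints [ -5.2  35.1  53.   97.  -30.8  63.7  49. ]
```

View pics/w11.png

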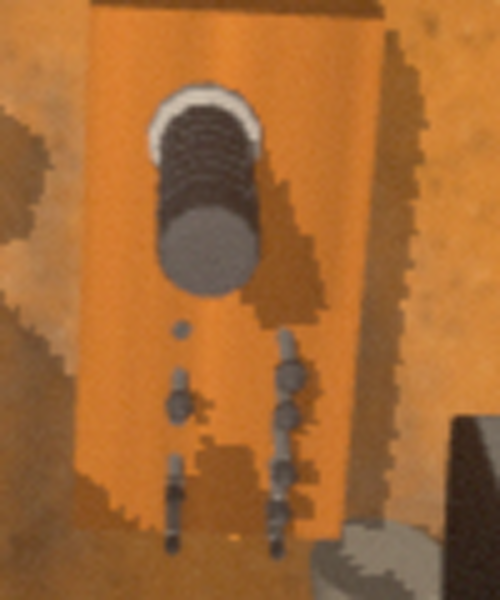

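step_arm(
  deltas=[
    {"grip": 110,"xyz": [-0.05,0.3,3.5],"roll": 0},
    {"grip": 110,"xyz": [0,0,3.2],"roll": 0},
    {"grip": 110,"xyz": [0,0,0],"roll": 0},
  ],
)

```text
clock: 20.18
tool_pos: [520.2, -389.6, 266.8]
eef_rot: [[0.139, 0.99, -0.005], [0.99, -0.139, 0.004], [0.003, -0.006, -1.0]]
ft_force: [-0.2, 1.0, -0.2]
width: 48.7
```

```bash
python3 - <<'E'
from h import *
for i in range(2):s=get_state();p=read_camera("wrist")
save(p,"w12.png",s=1.5)
go([522,-390,234],82)
E
```

```text
clk 20.27 pos [ 521.  -391.5  270.4] yaw0 81.95 w 48.6 F [-0.  -0.6 -0.3] tilt [ 0.    -0.001]
roll -0.001 after-roll xyz cm [0.163 0.074 3.636] before-roll xyz [0.165 0.072 3.636] len 36 joints [ -2.5  39.7  49.4  98.8 -34.8  58.1  51.5]
```

View pics/w12.png

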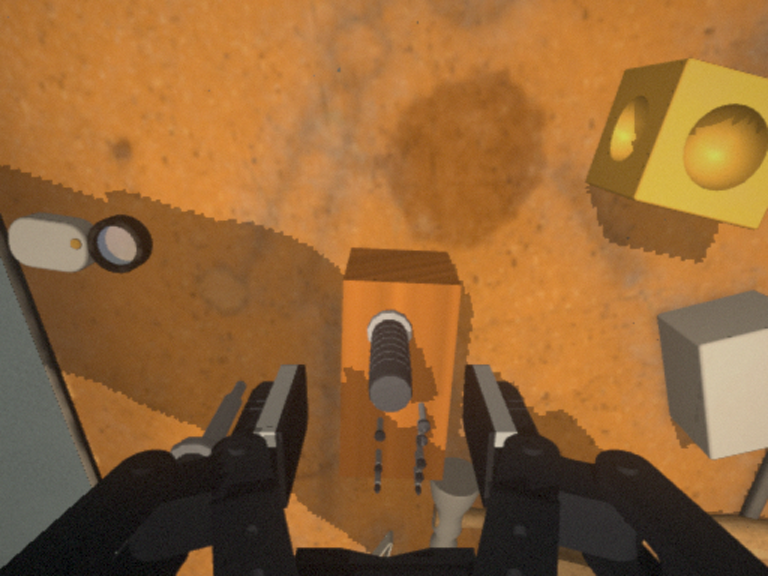

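step_arm(
  deltas=[
    {"grip": 110,"xyz": [0.12,0.07,2.0],"roll": 0},
    {"grip": 110,"xyz": [0,0,1.6],"roll": 0},
    {"grip": 110,"xyz": [0,0,0],"roll": 0},
    {"grip": 230,"xyz": [0,0,0],"roll": 0},
    {"grip": 230,"xyz": [0,0,0],"roll": 0},
  ],
  force=30,
)

```text
clock: 20.9
tool_pos: [521.8, -390.9, 234.3]
eef_rot: [[0.141, 0.99, 0.001], [0.99, -0.141, -0.001], [-0.001, 0.001, -1.0]]
ft_force: [0.1, 0.1, 4.9]
width: 12.9
```

step_arm(
  deltas=[
    {"grip": 230,"xyz": [0,0,0],"roll": 0},
    {"grip": 230,"xyz": [0,0,0],"roll": 0},
  ],
)

```text
clock: 21.15
tool_pos: [521.8, -390.9, 234.4]
eef_rot: [[0.141, 0.99, 0.001], [0.99, -0.141, -0.001], [-0.001, 0.001, -1.0]]
ft_force: [0.5, -0.3, 1.8]
width: 13.3
```

```bash
python3 - <<'E'
from h import *
s=get_state();print(s["ft_force"],s["moment"])
go([522,-390,350],82)
E
```

```text
[ 0.4542516  -0.33683519  1.75852667] [-0.08487296 -0.01788268 -0.0033947 ]
clk 21.15 pos [ 521.8 -390.9  234.4] yaw0 81.92 w 13.3 F [ 0.5 -0.3  1.8] tilt [ 0.001 -0.001]
roll -0.001 after-roll xyz cm [ 8.7000e-02  7.0000e-03 -1.1564e+01] before-roll xyz [  0.078   0.02  -11.564] len 116 joints [ -1.2  42.1  47.3  99.6 -37.   55.   52.8]
```

step_arm(
  deltas=[
    {"grip": 230,"xyz": [0,0,-1.5],"roll": 0},
    {"grip": 230,"xyz": [0,0,-4.0],"roll": 0},
    {"grip": 230,"xyz": [0,0,-4.5],"roll": 0},
    {"grip": 230,"xyz": [0,0,-1.5],"roll": 0},
    {"grip": 230,"xyz": [0,0,0],"roll": 0},
  ],
)

```text
clock: 21.78
tool_pos: [521.7, -390.8, 350.0]
eef_rot: [[0.14, 0.99, 0.002], [0.99, -0.14, -0.001], [-0.001, 0.002, -1.0]]
ft_force: [-0.1, -0.3, -1.3]
width: 13.0
```

```bash
python3 - <<'E'
from h import *
for i in range(2):s=get_state();p=read_camera("wrist")
save(p,"w13.png",s=1.5)
go([540.5,-108.6,349],82)
E
```

```text
clk 21.88 pos [ 521.3 -389.7  347.2] yaw0 81.94 w 13.0 F [ 0.2  0.4 -0.7] tilt [-0.002  0.002]
roll -0.001 after-roll xyz cm [28.102 -2.015 -0.181] before-roll xyz [28.1   -2.044 -0.13 ] len 282 joints [ -5.4  34.8  53.4  96.2 -30.4  64.9  48.4]
```

View pics/w13.png

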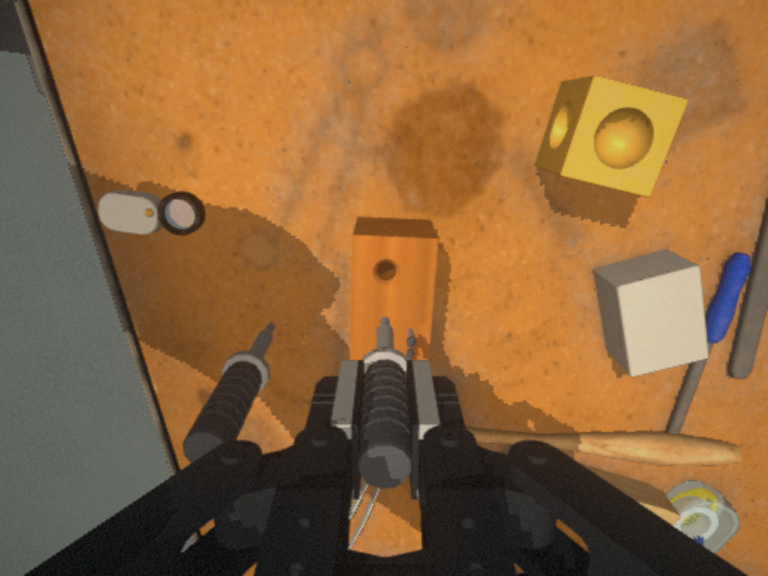

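```bash
python3 - <<'E'
from h import *
s=get_state();p=read_camera("wrist");save(p,"w14.png",(225,160,290,240),7)
print(s["tool_pos"],atz(p,(256.7,179.3),50,s),atz(p,(257,213),118.5,s))
E
```

```text
[ 521.34222024 -389.68920373  347.18925923] [ 521.57044294 -388.36324018   50.        ] [ 521.68491019 -389.3087301   118.5       ]
```

View pics/w14.png

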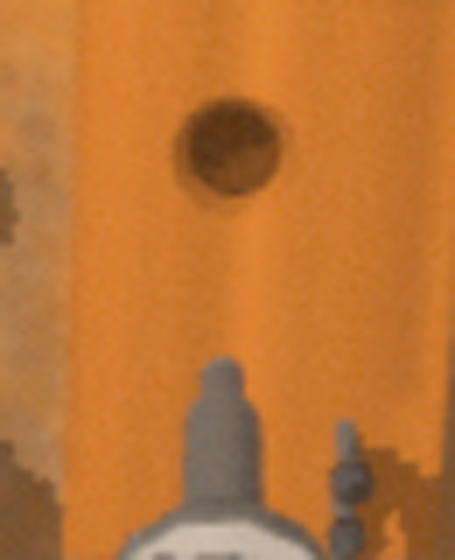

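step_arm(
  deltas=[
    {"grip": 230,"xyz": [5.6,-0.4,0],"roll": 0},
    {"grip": 230,"xyz": [5.6,-0.4,0],"roll": 0},
    {"grip": 230,"xyz": [5.6,-0.4,0],"roll": 0},
    {"grip": 230,"xyz": [5.6,-0.4,0],"roll": 0},
    {"grip": 230,"xyz": [5.6,-0.4,0],"roll": 0},
  ],
)

```text
clock: 22.55
tool_pos: [540.4, -108.1, 347.0]
eef_rot: [[0.14, 0.99, -0.003], [0.99, -0.14, 0.0], [-0.0, -0.003, -1.0]]
ft_force: [-0.0, 1.2, -0.7]
width: 13.3
```

step_arm(
  deltas=[
    {"grip": 230,"xyz": [0,0,0],"roll": 0},
    {"grip": 230,"xyz": [0,0,0],"roll": 0},
    {"grip": 230,"xyz": [0,0,3.5],"roll": 0},
    {"grip": 230,"xyz": [0,0,0],"roll": 0},
  ],
)

```text
clock: 23.05
tool_pos: [539.0, -112.2, 311.3]
eef_rot: [[0.145, 0.989, -0.007], [0.989, -0.145, -0.001], [-0.002, -0.007, -1.0]]
ft_force: [-0.2, 0.2, -0.6]
width: 13.2
```

```bash
python3 - <<'E'
from h import *
for i in range(3):s=get_state();p=read_camera("wrist")
save(p,"w15.png",s=1.5)
go([540.5,-108.6,292],82)
for n,z in [("gauge_well",44),("gauge_key",47.5)]:
    for d in place_of(n,p)[:2]: print(n,np.round(d["uv"],1),round(d["confidence"],2),np.round(atz(p,d["uv"],z,s),1))
E
```

```text
clk 23.20 pos [ 541.1 -112.3  314.4] yaw0 81.76 w 13.3 F [-0.5 -0.5 -0.4] tilt [ 0.001 -0.001]
roll -0.004 after-roll xyz cm [ 0.354 -0.111  2.244] before-roll xyz [ 0.355 -0.115  2.243] len 23 joints [-38.7  26.5  56.7 111.7 -26.7  56.   22.5]
gauge_well [257.  188.5] 0.89 [ 541.5 -110.7   44. ]
gauge_key [269.1 234. ] 0.71 [ 545.5 -146.8   47.5]
```

View pics/w15.png

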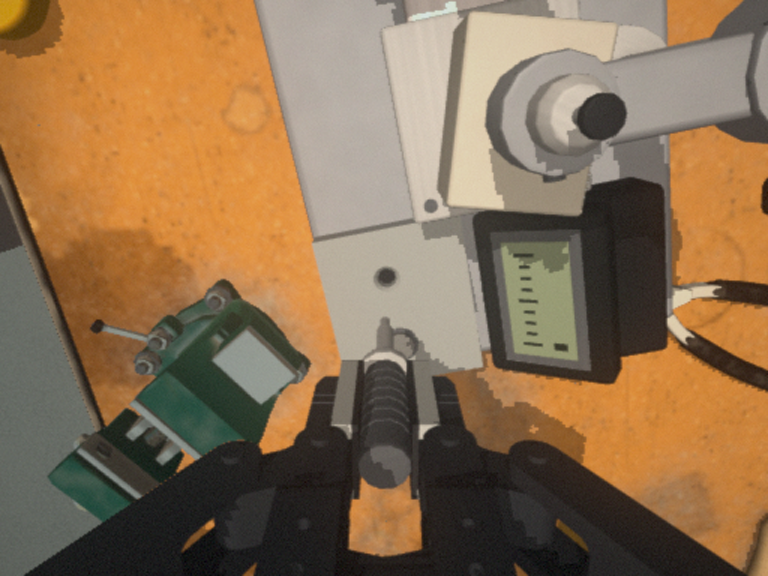

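```bash
python3 - <<'E'
from h import *
s=get_state();p=read_camera("wrist");save(p,"w16.png",(225,160,300,250),7)
print(s["tool_pos"],atz(p,(257.3,184),44,s),atz(p,(256.7,214),86,s))
go([541,-109.5,285],82)
E
```

```text
[ 541.53774215 -111.59563642  314.84913279] [ 543.90975614 -106.56077917   44.        ] [ 542.4727381  -112.46871921   86.        ]
clk 23.35 pos [ 541.6 -111.3  314.8] yaw0 81.87 w 13.6 F [-0.4  0.1 -0.6] tilt [ 0.002 -0.   ]
roll -0.002 after-roll xyz cm [ 0.167 -0.084  2.983] before-roll xyz [ 0.166 -0.09   2.982] len 30 joints [-38.7  26.5  56.6 111.6 -26.7  56.   22.5]
```

View pics/w16.png

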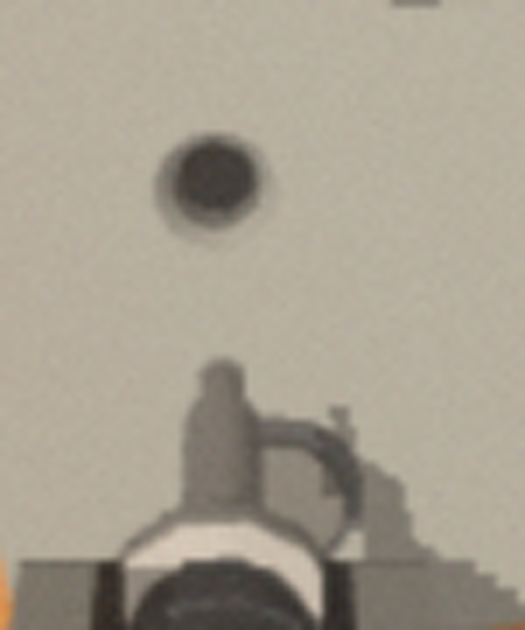

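step_arm(
  deltas=[
    {"grip": 230,"xyz": [0.25,-0.03,1.0],"roll": 0},
    {"grip": 230,"xyz": [0,0,1.6],"roll": 0},
    {"grip": 230,"xyz": [0,0,0],"roll": 0},
    {"grip": 230,"xyz": [0,0,0],"roll": 0},
  ],
)

```text
clock: 23.85
tool_pos: [541.1, -108.0, 287.3]
eef_rot: [[0.141, 0.99, -0.001], [0.99, -0.141, -0.0], [-0.0, -0.001, -1.0]]
ft_force: [-0.4, 0.8, -0.3]
width: 13.4
```

```bash
python3 - <<'E'
from h import *
for i in range(3):s=get_state();p=read_camera("wrist")
save(p,"w17.png",(215,150,305,250),6)
go([541,-109.5,285],82)
E
```

```text
clk 24.00 pos [ 541.4 -108.1  288. ] yaw0 81.92 w 13.0 F [-0.3 -0.  -0.4] tilt [ 0.001 -0.   ]
roll -0.001 after-roll xyz cm [-0.141 -0.02   0.298] before-roll xyz [-0.141 -0.02   0.298] len 3 joints [-37.2  28.6  54.5 112.7 -29.   53.5  23.9]
```

View pics/w17.png

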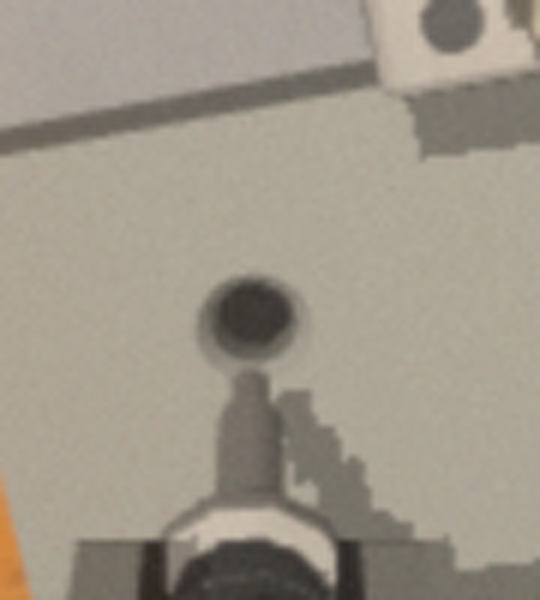

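```bash
python3 - <<'E'
from h import *
s=get_state();p=read_camera("wrist")
for z in(58,60): print(atz(p,(256.8,212.3),z,s),atz(p,(256.2,203.6),44,s),s["tool_pos"])
E
```

```text
[ 542.17752583 -108.28946158   58.        ] [ 541.86930136 -107.84432374   44.        ] [ 541.39835869 -108.13194161  287.98230046]
[ 542.29112389 -107.46152406   60.        ] [ 541.86930136 -107.84432374   44.        ] [ 541.39835869 -108.13194161  287.98230046]
```

step_arm(
  deltas=[
    {"grip": 230,"xyz": [0,0,1.0],"roll": 0},
    {"grip": 230,"xyz": [0,0,0.7],"roll": 0},
    {"grip": 230,"xyz": [0,0,0],"roll": 0},
  ],
)

```text
clock: 24.42
tool_pos: [540.7, -107.8, 269.6]
eef_rot: [[0.14, 0.99, -0.002], [0.99, -0.14, 0.0], [-0.0, -0.002, -1.0]]
ft_force: [0.4, -0.3, -0.1]
width: 13.1
```

```bash
python3 - <<'E'
from h import *
for i in range(2):s=get_state();p=read_camera("wrist")
save(p,"w18.png",(215,150,305,250),6)
go([541,-109.5,264.4],82)
E
```

```text
clk 24.52 pos [ 541.1 -108.   270.4] yaw0 81.92 w 13.0 F [-0.4  0.2 -0.8] tilt [-0. -0.]
roll -0.001 after-roll xyz cm [-0.15   0.008  0.604] before-roll xyz [-0.15   0.009  0.604] len 6 joints [-36.   30.1  53.  113.2 -30.6  51.9  25. ]
```

View pics/w18.png

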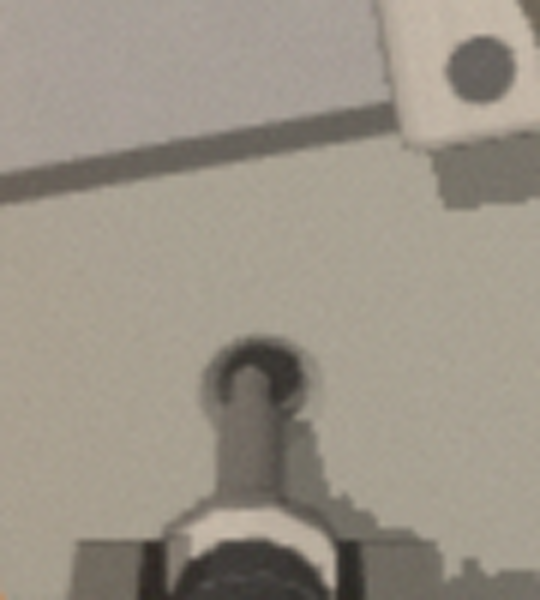

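step_arm(
  deltas=[
    {"grip": 230,"xyz": [-0.08,0.08,0],"roll": 0},
    {"grip": 230,"xyz": [0,0,0.3],"roll": 0},
    {"grip": 230,"xyz": [0,0,0.3],"roll": 0},
    {"grip": 230,"xyz": [0,0,0],"roll": 0},
  ],
)

```text
clock: 25.02
tool_pos: [542.1, -108.9, 264.8]
eef_rot: [[0.141, 0.99, 0.0], [0.99, -0.141, -0.0], [-0.0, 0.0, -1.0]]
ft_force: [0.3, 0.3, 0.8]
width: 13.5
```

```bash
python3 - <<'E'
from h import *
s=get_state();print(s["ft_force"]);p=read_camera("wrist");s=get_state();print(s["ft_force"])
save(p,"w19.png",(215,150,305,250),6)
go([541,-109.5,264.4],82)
E
```

```text
[0.2600365  0.26670545 0.77952664]
[ 0.03833053 -0.88541897  1.17576355]
clk 25.07 pos [ 542.1 -109.   264.9] yaw0 81.92 w 13.0 F [ 0.  -0.9  1.2] tilt [ 0. -0.]
roll -0.001 after-roll xyz cm [-0.068 -0.1    0.047] before-roll xyz [-0.069 -0.1    0.047] len 1 joints [-35.4  30.6  52.5 113.2 -31.2  51.4  25.5]
```

View pics/w19.png

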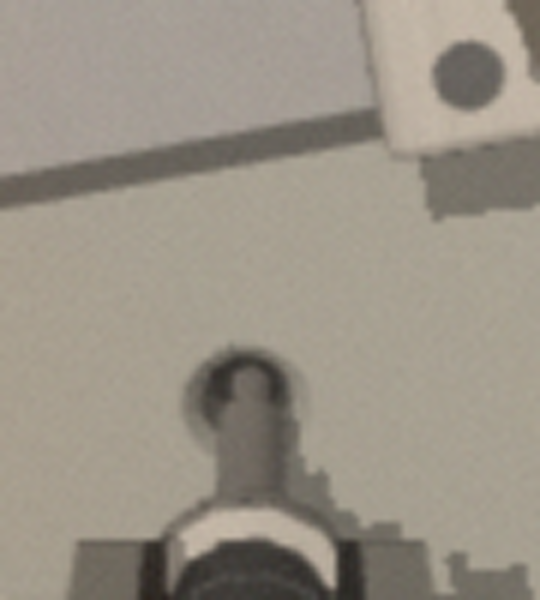

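step_arm(
  deltas=[
    {"grip": 230,"xyz": [0,0,0.2],"roll": 0},
    {"grip": 230,"xyz": [0,0,0],"roll": 0},
  ],
)

```text
clock: 25.32
tool_pos: [542.3, -109.1, 263.4]
eef_rot: [[0.141, 0.99, 0.001], [0.99, -0.141, 0.0], [0.0, 0.001, -1.0]]
ft_force: [-1.2, 0.4, 5.6]
width: 13.5
```

step_arm(
  deltas=[
    {"grip": 230,"xyz": [0,0,0.15],"roll": 0},
    {"grip": 230,"xyz": [0,0,0],"roll": 0},
  ],
)

```text
clock: 25.58
tool_pos: [542.5, -109.4, 262.9]
eef_rot: [[0.141, 0.99, 0.001], [0.99, -0.141, 0.001], [0.001, 0.001, -1.0]]
ft_force: [-2.9, 1.9, 11.9]
width: 13.1
```

step_arm(
  deltas=[
    {"grip": 230,"xyz": [0,0,-1.0],"roll": 0},
    {"grip": 230,"xyz": [0,0,-3.0],"roll": 0},
    {"grip": 230,"xyz": [0,0,-4.6],"roll": 0},
    {"grip": 230,"xyz": [-5.1,0.4,0],"roll": 0},
    {"grip": 230,"xyz": [-5.6,0.4,0],"roll": 0},
  ],
)

```text
clock: 26.2
tool_pos: [535.7, -214.8, 347.6]
eef_rot: [[0.135, 0.991, 0.001], [0.991, -0.135, 0.001], [0.001, 0.001, -1.0]]
ft_force: [0.5, -0.5, -0.9]
width: 13.0
```

```bash
python3 - <<'E'
from h import *
go([521.8,-390.9,325],81.92)
E
```

```text
clk 26.20 pos [ 535.7 -214.8  347.6] yaw0 82.25 w 13.0 F [ 0.5 -0.5 -0.9] tilt [0.001 0.001]
roll 0.006 after-roll xyz cm [-17.635   1.096   2.259] before-roll xyz [-17.644   0.991   2.243] len 178 joints [-28.   26.8  57.6 106.9 -26.   60.6  32.3]
```

step_arm(
  deltas=[
    {"grip": 230,"xyz": [-4.6,0.3,0],"roll": 0},
    {"grip": 230,"xyz": [-4.6,0.3,0],"roll": 0},
    {"grip": 230,"xyz": [-4.6,0.3,0],"roll": 0},
    {"grip": 230,"xyz": [-3.8,0.2,0],"roll": 0},
    {"grip": 230,"xyz": [0,0,0],"roll": 0},
  ],
)

```text
clock: 26.82
tool_pos: [518.1, -395.7, 347.3]
eef_rot: [[0.147, 0.989, -0.002], [0.989, -0.147, -0.003], [-0.003, -0.001, -1.0]]
ft_force: [0.4, 0.4, 0.3]
width: 13.0
```

step_arm(
  deltas=[
    {"grip": 230,"xyz": [0,0,1.0],"roll": 0},
    {"grip": 230,"xyz": [0,0,1.5],"roll": 0},
    {"grip": 230,"xyz": [0,0,0],"roll": 0},
    {"grip": 230,"xyz": [0,0,0],"roll": 0},
  ],
)

```text
clock: 27.32
tool_pos: [521.4, -390.8, 321.7]
eef_rot: [[0.139, 0.99, -0.001], [0.99, -0.139, 0.001], [0.001, -0.001, -1.0]]
ft_force: [-0.5, -0.7, -0.5]
width: 13.1
```

```bash
python3 - <<'E'
from h import *
for i in range(3):s=get_state();p=read_camera("wrist")
save(p,"w20.png",(205,150,305,250),6)
print(s["tool_pos"])
go([521.8,-390.9,290],81.92)
E
```

```text
[ 521.25554997 -391.51984896  322.57451844]
clk 27.48 pos [ 521.2 -391.7  322.7] yaw0 81.95 w 13.3 F [ 1.   0.2 -0.1] tilt [ 0.001 -0.001]
roll 0.000 after-roll xyz cm [0.086 0.05  3.27 ] before-roll xyz [0.088 0.048 3.27 ] len 33 joints [ -4.6  36.4  52.4  97.1 -32.   62.7  49.7]
```

View pics/w20.png

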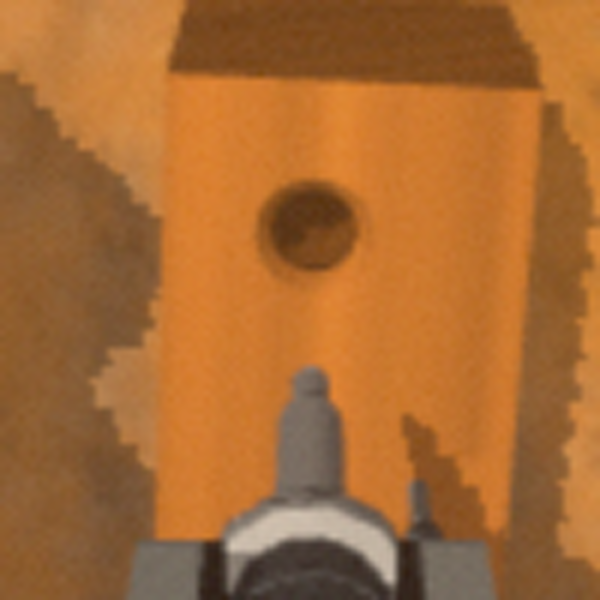

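step_arm(
  deltas=[
    {"grip": 230,"xyz": [0.08,0.05,1.5],"roll": 0},
    {"grip": 230,"xyz": [0,0,1.7],"roll": 0},
    {"grip": 230,"xyz": [0,0,0],"roll": 0},
    {"grip": 230,"xyz": [0,0,0],"roll": 0},
  ],
)

```text
clock: 27.98
tool_pos: [521.4, -391.1, 289.8]
eef_rot: [[0.141, 0.99, -0.001], [0.99, -0.141, 0.0], [-0.0, -0.001, -1.0]]
ft_force: [-0.1, -0.4, -1.0]
width: 13.1
```

```bash
python3 - <<'E'
from h import *
for i in range(3):s=get_state();p=read_camera("wrist")
save(p,"w21.png",(205,150,305,250),6)
go([521.8,-390.9,236],81.92)
E
```

```text
clk 28.12 pos [ 521.7 -391.4  290.7] yaw0 81.92 w 13.0 F [-0.5  0.4 -1.3] tilt [ 0.001 -0.001]
roll -0.000 after-roll xyz cm [0.046 0.006 5.475] before-roll xyz [5.000e-02 1.000e-03 5.475e+00] len 55 joints [ -3.5  38.4  50.7  98.2 -33.8  59.9  50.8]
```

View pics/w21.png

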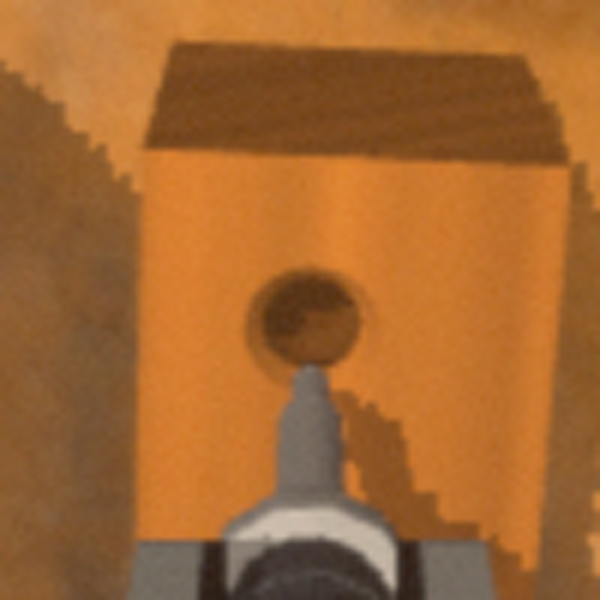

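step_arm(
  deltas=[
    {"grip": 230,"xyz": [0.04,0,1.2],"roll": 0},
    {"grip": 230,"xyz": [0,0,1.2],"roll": 0},
    {"grip": 230,"xyz": [0,0,0],"roll": 0},
  ],
)

```text
clock: 28.5
tool_pos: [521.2, -389.9, 264.2]
eef_rot: [[0.14, 0.99, -0.003], [0.99, -0.14, 0.002], [0.001, -0.003, -1.0]]
ft_force: [0.2, 0.7, -0.8]
width: 13.5
```

```bash
python3 - <<'E'
from h import *
s=get_state();p=read_camera("wrist")
save(p,"w22.png",(205,150,305,250),5)
go([521.8,-390.9,236],81.92)
E
```

```text
clk 28.55 pos [ 521.3 -390.2  265. ] yaw0 81.93 w 13.4 F [ 0.4 -0.1 -0.3] tilt [-0.002  0.001]
roll 0.000 after-roll xyz cm [-0.061  0.054  2.904] before-roll xyz [-0.063  0.059  2.904] len 29 joints [ -2.6  40.1  49.3  99.  -35.2  57.8  51.7]
```

View pics/w22.png

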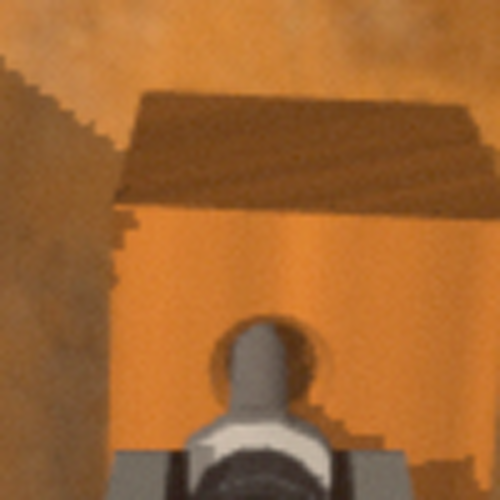

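In the hole, no side force. Continue down to just above seating.

step_arm(
  deltas=[
    {"grip": 230,"xyz": [0,0,1.2],"roll": 0},
    {"grip": 230,"xyz": [0,0,1.3],"roll": 0},
    {"grip": 230,"xyz": [0,0,0],"roll": 0},
  ],
)

```text
clock: 28.92
tool_pos: [521.2, -389.9, 239.3]
eef_rot: [[0.14, 0.99, -0.002], [0.99, -0.14, 0.002], [0.001, -0.003, -1.0]]
ft_force: [0.4, -0.5, -1.0]
width: 13.0
```

step_arm(
  deltas=[
    {"grip": 230,"xyz": [0,0,0.2],"roll": 0},
    {"grip": 230,"xyz": [0,0,0],"roll": 0},
  ],
)

```text
clock: 29.18
tool_pos: [521.6, -390.7, 239.3]
eef_rot: [[0.141, 0.99, 0.0], [0.99, -0.141, -0.0], [-0.0, 0.0, -1.0]]
ft_force: [0.8, -0.2, -0.9]
width: 13.2
```

step_arm(
  deltas=[
    {"grip": 230,"xyz": [0,0,0.3],"roll": 0},
    {"grip": 230,"xyz": [0,0,0],"roll": 0},
  ],
)

```text
clock: 29.42
tool_pos: [521.6, -390.5, 236.1]
eef_rot: [[0.14, 0.99, -0.0], [0.99, -0.14, 0.0], [0.0, -0.0, -1.0]]
ft_force: [-0.7, -0.6, 0.5]
width: 13.3
```

step_arm(
  deltas=[
    {"grip": 230,"xyz": [0,0,0.15],"roll": 0},
    {"grip": 230,"xyz": [0,0,0],"roll": 0},
  ],
)

```text
clock: 29.68
tool_pos: [521.6, -390.5, 234.5]
eef_rot: [[0.14, 0.99, -0.0], [0.99, -0.14, 0.0], [0.0, -0.0, -1.0]]
ft_force: [-0.5, -0.4, 1.0]
width: 13.2
```

step_arm(
  deltas=[
    {"grip": 200,"xyz": [0,0,0],"roll": 0},
    {"grip": 150,"xyz": [0,0,0],"roll": 0},
    {"grip": 110,"xyz": [0,0,0],"roll": 0},
    {"grip": 110,"xyz": [0,0,-1.0],"roll": 0},
    {"grip": 110,"xyz": [0,0,-4.0],"roll": 0},
  ],
)

```text
clock: 30.3
tool_pos: [520.9, -389.4, 283.1]
eef_rot: [[0.14, 0.99, -0.005], [0.99, -0.14, 0.003], [0.002, -0.005, -1.0]]
ft_force: [0.8, -0.0, 0.5]
width: 48.7
```

step_arm(
  deltas=[
    {"grip": 110,"xyz": [0,0,-5.5],"roll": 0},
    {"grip": 110,"xyz": [0,0,0],"roll": 0},
    {"grip": 110,"xyz": [0,0,0],"roll": 0},
  ],
)

```text
clock: 30.68
tool_pos: [521.5, -390.6, 340.3]
eef_rot: [[0.141, 0.99, 0.001], [0.99, -0.141, 0.0], [0.0, 0.001, -1.0]]
ft_force: [0.8, 0.3, 0.1]
width: 48.5
```

```bash
python3 - <<'E'
from h import *
for i in range(2):s=get_state();p=read_camera("wrist")
save(p,"w23.png",s=1.5)
q=read_camera("scene");save(q,"s9.png",(185,125,375,325),3)
go([505.9,-74.5,337.5],91.65)
E
```

```text
clk 30.82 pos [ 521.3 -389.9  338.2] yaw0 81.93 w 48.6 F [ 0.4 -0.2  0.3] tilt [-0.002  0.002]
roll -0.170 after-roll xyz cm [31.572 -0.631  0.067] before-roll xyz [31.012 -5.952  0.126] len 316 joints [ -5.3  35.4  53.2  96.5 -31.   64.2  48.9]
```

View pics/w23.png

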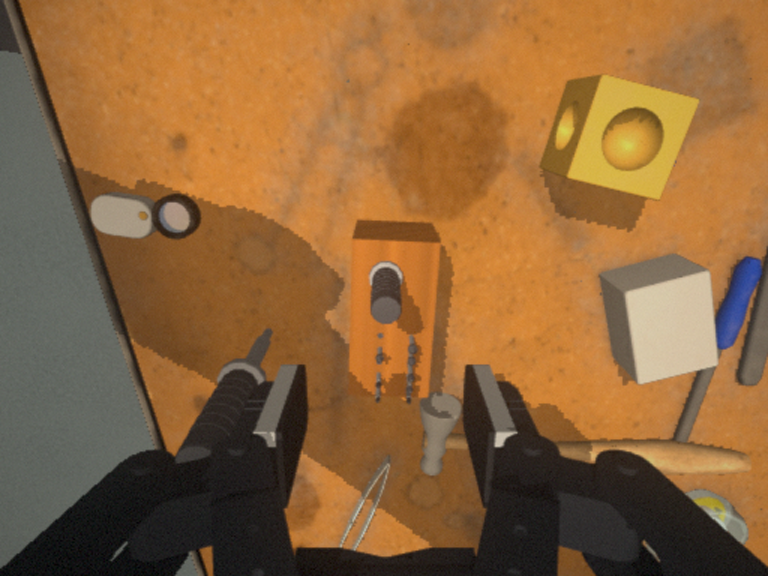

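View pics/s9.png

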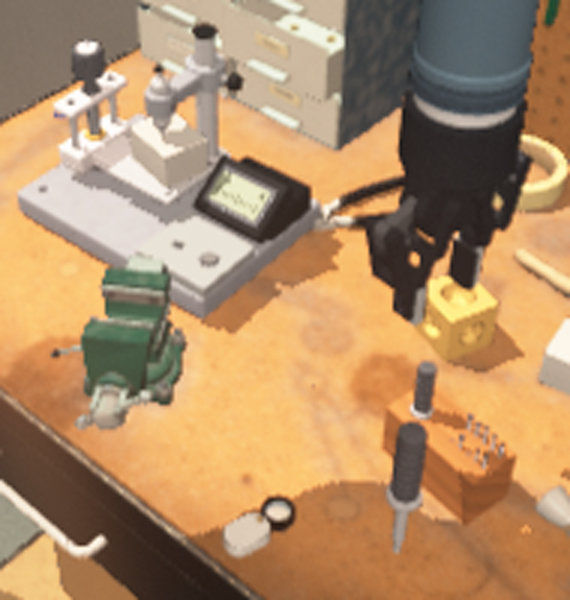

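step_arm(
  deltas=[
    {"grip": 255,"xyz": [0,0,-3],"roll": -0.177},
    {"grip": 255,"xyz": [0,0,-3],"roll": -0.177},
    {"grip": 255,"xyz": [0,0,0],"roll": -0.177},
    {"grip": 255,"xyz": [0,0,0],"roll": -0.177},
    {"grip": 255,"xyz": [0,0,0],"roll": -0.177},
  ],
)

```text
clock: 31.45
tool_pos: [521.4, -390.2, 398.2]
eef_rot: [[-0.682, 0.732, -0.002], [0.732, 0.682, 0.001], [0.003, -0.001, -1.0]]
ft_force: [0.1, -0.9, -0.1]
width: 0.1
```

step_arm(
  deltas=[
    {"grip": 255,"xyz": [0,0,0],"roll": -0.177},
    {"grip": 255,"xyz": [0,0,0],"roll": -0.177},
    {"grip": 255,"xyz": [0,0,0],"roll": -0.177},
    {"grip": 255,"xyz": [0,0,0],"roll": -0.177},
    {"grip": 255,"xyz": [0,0,0],"roll": -0.177},
  ],
)

```text
clock: 32.08
tool_pos: [521.3, -390.3, 398.0]
eef_rot: [[-0.998, -0.064, -0.003], [-0.064, 0.998, 0.001], [0.003, 0.002, -1.0]]
ft_force: [-0.5, 0.3, -0.4]
width: -0.0
```

```bash
python3 - <<'E'
from h import *
go([586.6,-106,398],183.3)
E
```

```text
clk 32.08 pos [ 521.3 -390.3  398. ] yaw0 -176.33 w -0.0 F [-0.5  0.3 -0.4] tilt [-0.003  0.001]
roll 0.006 after-roll xyz cm [-8.1540e+00  2.8003e+01 -4.0000e-03] before-roll xyz [-8.334e+00  2.795e+01  2.100e-02] len 292 joints [  7.6  25.1  33.7  92.9 -14.8  66.7 138.4]
```

step_arm(
  deltas=[
    {"grip": 255,"xyz": [-1.63,5.6,0],"roll": 0.006},
    {"grip": 255,"xyz": [-1.63,5.6,0],"roll": 0},
    {"grip": 255,"xyz": [-1.63,5.6,0],"roll": 0},
    {"grip": 255,"xyz": [-1.63,5.6,0],"roll": 0},
    {"grip": 255,"xyz": [-1.63,5.6,0],"roll": 0},
  ],
)

```text
clock: 32.7
tool_pos: [587.8, -104.6, 398.4]
eef_rot: [[-0.999, -0.052, -0.002], [-0.052, 0.999, 0.0], [0.002, 0.0, -1.0]]
ft_force: [-0.3, -0.8, 0.1]
width: -0.3
```

step_arm(
  deltas=[
    {"grip": 255,"xyz": [0,0,0],"roll": 0},
    {"grip": 255,"xyz": [0,0,4],"roll": 0},
    {"grip": 255,"xyz": [0,0,3.4],"roll": 0},
    {"grip": 255,"xyz": [0,0,0],"roll": 0},
    {"grip": 255,"xyz": [0,0,0],"roll": 0},
  ],
)

```text
clock: 33.33
tool_pos: [588.2, -107.5, 326.3]
eef_rot: [[-0.999, -0.051, 0.001], [-0.051, 0.999, -0.001], [-0.0, -0.001, -1.0]]
ft_force: [0.8, 0.1, 0.3]
width: -0.1
```

```bash
python3 - <<'E'
from h import *
import pickle
for i in range(2):s=get_state();p=read_camera("wrist")
pickle.dump((s,p),open("v5.pkl","wb"))
A=pickle.load(open("v0.pkl","rb"))
print(s["tool_pos"],A[0]["tool_pos"])
a=np.hstack([x["frame"][225:335,350:440,::-1] for x in (A[1],p)])
cv2.imwrite("pics/c5.png",cv2.resize(a,None,fx=4.4,fy=4.4,interpolation=cv2.INTER_CUBIC))
save(p,"w24.png",s=1.5)
E
```

```text
[ 588.63889828 -107.47679813  327.09098773] [ 585.84593579 -105.79823018  322.77526732]
```

View pics/c5.png

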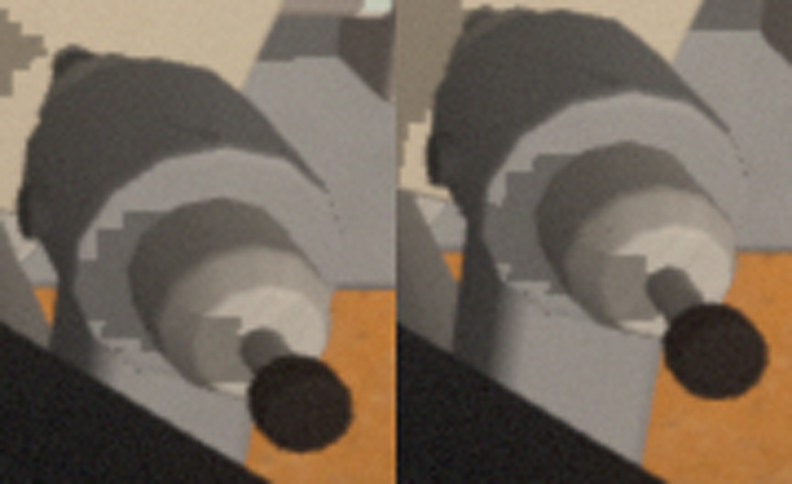

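View pics/w24.png

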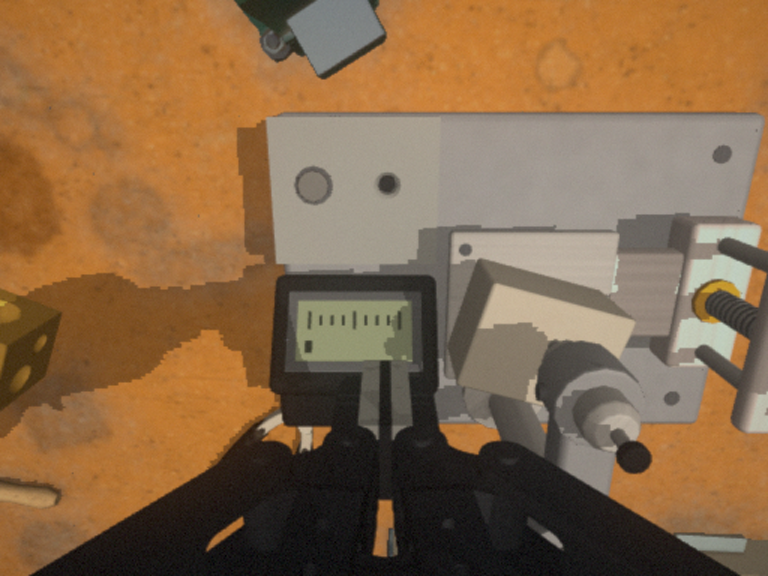

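```bash
python3 - <<'E'
from h import *
import pickle
V=[pickle.load(open(f,"rb")) for f in("v0.pkl","v5.pkl")]
G=[cv2.cvtColor(p["frame"],cv2.COLOR_RGB2GRAY) for s,p in V]
C=[]
for s,p in V:
    g=cv2.GaussianBlur(p["frame"],(3,3),0).astype(int).sum(2)
    m=(g<165).astype(np.uint8);m[:,:400]=0;m[:,440:]=0;m[:285]=0;m[335:]=0
    n,l,st,c=cv2.connectedComponentsWithStats(m)
    k=max([i for i in range(1,n) if abs(c[i][0]-419)<8 and st[i,4]<800],key=lambda i:st[i,4])
    cn=max(cv2.findContours((l==k).astype(np.uint8),0,1)[0],key=len)
    e=cv2.fitEllipse(cn);print(c[k],st[k],e);C.append(np.array(e[0]))
for box in [(377,268,420,302),(385,275,424,302),(368,258,424,300)]:
    x0,y0,x1,y1=box;T=G[0][y0:y1,x0:x1]
    v=cv2.minMaxLoc(cv2.matchTemplate(G[1],T,cv2.TM_CCOEFF_NORMED))[3]
    W=np.eye(2,3,dtype=np.float32);W[:,2]=v
    cc,W=cv2.findTransformECC(T,G[1],W,cv2.MOTION_TRANSLATION,(3,200,1e-6))
    sh=W[:,2]-[x0,y0];d=C[1]-C[0]-sh
    # predicted static shift difference between cap height and collar height from pose change
    print(box,cc,sh,"rel",d,"mm",np.linalg.norm(d)/2.1)
# model: fix each view's pose error by collar point; solve rise
from scipy.optimize import brentq
b0=np.array([350+262/4.4,225+345/4.4]);b1=b0+sh
for zb in(171,174):
    for b,(s,p),c in zip((b0,b1),V,C):
        X=atz(p,b,zb,s); zs=np.arange(zb,zb+20,.05); P=np.array([proj(p,[X[0],X[1],z],s) for z in zs]); i=np.argmin(np.linalg.norm(P-c,axis=1)); print(zb,X,zs[i]-zb,np.linalg.norm(P-c,axis=1)[i])
E
```

```text
[417.37057221 316.1880109 ] [407 306  22  21 367] ((417.3837890625, 316.202880859375), (19.357845306396484, 22.258920669555664), 121.91557312011719)
[421.70454545 304.34659091] [411 295  22  20 352] ((421.7085876464844, 304.3671569824219), (19.019298553466797, 21.69112777709961), 119.56031799316406)
(377, 268, 420, 302) 0.9911157413717229 [  2.59848022 -13.36238098] rel [1.72631836 1.5266571 ] mm 1.0973950801983123
(385, 275, 424, 302) 0.9952104396542573 [  2.14355469 -13.72714233] rel [2.1812439  1.89141846] mm 1.3748047658178149
(368, 258, 424, 300) 0.9859873212603234 [  2.67739868 -12.92524719] rel [1.6473999  1.08952332] mm 0.940519889654693
171 [590.33561816 -41.62717458 171.        ] 7.750000000001762 0.6270278880407808
171 [591.15664042 -41.26800353 171.        ] 9.050000000002058 0.33367088075527707
174 [588.16543354 -43.35677257 174.        ] 7.550000000001717 0.6263059125392348
174 [589.1050288 -42.9820743 174.       ] 8.800000000002001 0.3356981770149128
```

```bash
python3 - <<'E'
from h import *
import pickle
V=[pickle.load(open(f,"rb")) for f in("v0.pkl","v5.pkl")]
G=[cv2.cvtColor(p["frame"],cv2.COLOR_RGB2GRAY) for s,p in V]
C=[np.array([417.384,316.203]),np.array([421.709,304.367])]
for box in [(396,286,426,303),(400,286,426,306),(394,288,410,306)]:
    x0,y0,x1,y1=box;T=G[0][y0:y1,x0:x1]
    v=cv2.minMaxLoc(cv2.matchTemplate(G[1],T,cv2.TM_CCOEFF_NORMED))[3]
    W=np.eye(2,3,dtype=np.float32);W[:,2]=v
    cc,W=cv2.findTransformECC(T,G[1],W,cv2.MOTION_TRANSLATION,(3,200,1e-6),None,3)
    sh=W[:,2]-[x0,y0]
    b0=np.array([350+258/4.4,225+343/4.4]);b1=b0+sh
    for zb in(172,):
        h=[]
        for b,(s,p),c in zip((b0,b1),V,C):
            X=atz(p,b,zb,s); zs=np.arange(zb,zb+20,.02); P=np.array([proj(p,[X[0],X[1],z],s) for z in zs]); r=np.linalg.norm(P-c,axis=1);i=r.argmin(); h+=[round(zs[i]-zb,2),round(r[i],2)]
        print(box,round(cc,3),sh,h,"rise",h[2]-h[0])
a=[cv2.resize(p["frame"][y:y+50,390:435,::-1],None,fx=8,fy=8,interpolation=cv2.INTER_CUBIC) for (s,p),y in zip(V,(282,269))]
cv2.imwrite("pics/c6.png",np.hstack(a))
E
```

```text
(396, 286, 426, 303) 0.996 [  2.19769287 -13.86773682] [np.float64(8.12), np.float64(0.1), np.float64(9.98), np.float64(0.02)] rise 1.8600000000000012
(400, 286, 426, 306) 0.996 [  2.14511108 -13.82839966] [np.float64(8.12), np.float64(0.1), np.float64(9.98), np.float64(0.08)] rise 1.8600000000000012
(394, 288, 410, 306) 0.998 [  2.42181396 -13.88934326] [np.float64(8.12), np.float64(0.1), np.float64(9.92), np.float64(0.2)] rise 1.8000000000000007
```

View pics/c6.png

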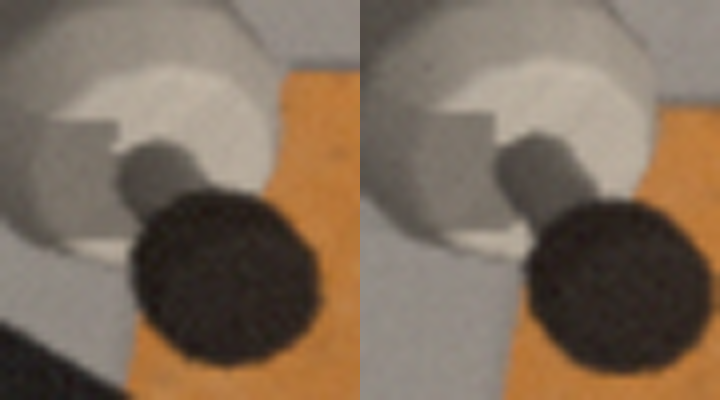

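```bash
python3 - <<'E'
from h import *
print(get_state()["clock"],hand_in())
E
```

```text
the job is handed in; nothing more can be done
33.425 None
```

The job is done and handed in at 33.4 s of the 59 s allowed.

- **Lift:** I turned the knob about 2.4 rad clockwise in three grips. Comparing the cap in the same wrist view before and after gives a spindle rise of about 1.86 mm. The step-by-step views gave about 1.9 to 2.1 mm, so they agree roughly.
- **Conflict on the gap:** An early rough two-view estimate read slightly below zero, before contact. The knob angle implies a starting gap of about 5.7 mm, a little over the stated 5.5 mm.
- **Display:** The mark on the gauge's display never moved, so I did not use it.
- **Button:** I used the smaller stylus, the one standing in the bur block. The tip went into the well, and the last two 1.5 to 2 mm press steps raised the force from about 1 N to 5.6 N and then 11.9 N. The last step moved the tool only 0.5 mm, which I take as the button's stop. The tool stayed over the well, 36 mm from the on/off key.
- **Stylus:** It is back in its hole, seated within about 0.1 mm of its original grip height, and pictures from the wrist and scene cameras show it upright.
- **Rest of the bench:** The other things look unmoved in those pictures, and the gripper was clear of everything at hand-in.

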